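# Lay out the front wheel parts in fitting order

## Robot

A 7-joint arm with a two-finger parallel gripper is mounted at the origin on the work surface. World frame = base frame: x ahead of the robot, y to its left, z up, the work surface at z = 0. Lengths are in mm, angles in rad, forces in N, time in s.
With the tool pointing down it reaches from about 425 to 925 mm from the base axis. Payload 6.8 kg.
Tool frame: the origin (TCP) lies on the centre line of the jaws, within the pads' length; the fingertips stand 19 mm ahead of it and the grasp point (between the pads) is the TCP; x points along the fingers, y is the direction in which the jaws open and shut, and the axes are right-handed (so a half turn about x gives the same grasp; the last joint's range is limited). The gripper opens to 88 mm and grips with 3 to 60 N. Pads are 20 mm wide; open, the fingers measure 115 mm over their backs; the gripper's body (75 mm by 178 mm) begins 61 mm behind the grasp point.
Start: joints at [-1.279, 0.477, 0.022, 1.555, -0.011, 1.109, -0.083], TCP at [262.731, 621.787, 241.664] pointing down, gripper open.
Joint ranges: [-2.96, 2.96], [-0.34, 2.1], [-1.41, 1.46], [0.24, 2.44], [-1.37, 4.51], [0.17, 1.92], [-2.96, 2.96]. Speed limits (rad/s): [2.39, 2.39, 3.14, 3.14, 3.14, 3.14, 3.14].

## Interface

Orientations are given as a unit quaternion [w, x, y, z].
In Python, from cell import arm, viewer, ticket gives the robot as it stands.
- The arm moves only by the tool drive_tool, never from a script. Its argument "plan" is text: rows parted by semicolons, each of 6 numbers parted by spaces: the shift along the world's x, y, z each as a share of 600 mm, from -1 to 1, then the turn, a rotation vector about the world's x, y, z each as a share of 90 degrees, from -1 to 1. A call has 1 to 20 rows; each row shifts and turns the pose as measured when the row begins; what a row does not reach is not made up. A row lasts 1/10 s, in which the tool goes at most 50 mm and 8.59 degrees, less where a joint would pass 70% of its speed; a pose out of reach is approached as far as the arm can. A call with a number of a shift or a turn outside -1 to 1 is refused whole. A call with a gripper value outside its range is refused whole. "fingers" is the opening, from -1 (shut) to 1 (fully open), set as the call begins (left out, the last holds). The fingers move at their own pace and stop on an object; "squeeze" is the grip in N (left out, the last holds). Time passes only in rows, so rows that do not move let the fingers close. It gives the time, the measured TCP pose, the force and the opening at its end, in the units of the state.
- arm.read_state(): the state, without advancing time (a new reading comes with each control period).
- viewer.capture(name): name is "scene" or "top"; returns a dict with "frame" (480x640x3 uint8, red, green, blue), "intrinsics" (3x3 intrinsics, pixels), "R" (3x3) and "t" (3): a world point X has camera coordinates R X + t. Camera axes: x right, y down, z forward; pixel columns grow to the right and rows downward; lengths in mm; the calibration is good to about 2 mm. A picture is of the moment at which its call begins. There is no depth.
- ticket.sign_off(): hands the job in, once; it reports no verdict.
The state is a dict: "time": time; "q": joint angles; "dq": joint speeds; "joint_torque": joint torques, N m; "tcp_pos": TCP position; "orientation": TCP orientation; "wrist_force": force on the tool from outside, world axes, zero at the start; "torque": the same for the moment, N m; "finger_gap": opening from 0.0 (shut) to 1.0 (fully open).
Only numpy, scipy, OpenCV 4.12 (cv2) and the standard library are available. Lean on these libraries where they do the work, as an engineer would, in place of code of your own. Each camera call takes 0.05 s, during which the arm holds its last target.

## Task

Lay the wheel parts out on the grey bench mat for refitting, each standing flat and centred in its white ring: the bearing in the ring next to the wheel hub, the axle nut in the ring next to the fork foot, and the spacer sleeve standing upright in the ring between them; the grease seal goes flat and centred on top of the bearing. Leave the oil filter, the mirror and the wrench where they are.

Things in the scene. Friction and masses are not known exactly. Their poses are not given: they have to be found in the camera images.
- mat: Grey bench mat, 500 x 130 mm, 4 mm thick, fixed on the bench. Origin at the centre of its underside; x along its length, y across it, z up. Three equal white rings (76 mm across, only drawn on it, no height that matters) lie on its centre line at x = -90, 0 and +90 mm in its frame; the hub stands beyond one end ring and the fork foot beyond the other.
- hub: Aluminium wheel hub, a fixed round spool with its axis upright, 100 mm across at the foot, 84 mm across at the top, 48 mm tall, with a black bore and six small holes on top. It stands on one end of the mat (which end varies), about 200 mm from the mat's centre on its centre line. Origin at the centre of its underside, z up.
- fork: Fork foot: the lower end of a fork leg, lying across the mat at the end opposite the hub, about 200 mm from the mat's centre. Fixed. An aluminium block with a black axle eye on top and a bright steel tube, 50 mm wide along the mat, about 160 mm long across it, 50 mm high. Origin on its underside, on its long axis (y), 60 mm from the end of the block and 98 mm from the end of the tube; z up.
- bearing_mid (a point): Wheel bearing: loose steel ring, outside diameter 58 mm, bore 25 mm, 16 mm high, with a narrow black sealing ring on top; about 130 g. Lies flat at the start. The point is its centre, half-way up (8 mm); z is its axis.
- spacer_mid (a point): Spacer sleeve: loose plain aluminium tube standing upright, outside diameter 40 mm, bore 26 mm, 46 mm tall; about 100 g. The point is its centre, half-way up (23 mm); z is its axis.
- nut_mid (a point): Axle nut: loose dark steel hexagon nut, 36 mm across flats, on a round flange of 48 mm diameter and 5 mm height at its foot; 24 mm high in all; about 90 g. The point is its centre line, half-way up (12 mm); z up; the flats face its x axis and every 60 degrees from it.
- seal_mid (a point): Grease seal: loose rigid black ring, outside diameter 52 mm, bore 35 mm, 8 mm thick; about 30 g. Lies flat at the start. The point is its centre, half-way up (4 mm); z is its axis.
- oil_filter: Bystander: plain pale (white to light grey) oil filter canister, 64 mm diameter, 68 mm tall, standing loose beyond the parts on the left. Origin at the centre of its underside.
- mirror: Bystander: rear-view mirror lying loose, face up, on the bench beyond the parts on the right; oblong black head with a bright face, 126 x 76 mm and 19 mm high, steel stem reaching 185 mm from the head's centre along its x. Origin under the head's centre.
- wrench: Bystander: steel wrench, 180 mm long along its x, lying loose on the far right of the bench. Origin under its middle.
Things that resemble listed ones, but are neither listed nor needed, are in the scene too. What is shaped like the part that bears bearing_mid but pink is not meant.

How it is judged:
By the outcome, as a careful person would: the job done as asked, in the order asked, and still so for the second after the job is handed in, with the robot touching nothing.
It also fails if it takes over 99 s, if anything falls off the work surface, if the arm or the gripper's body presses on something with over 40 N, if the wrist force passes 120 N, or if a joint passes its speed limit or range.

## Working session

There is one attempt and no reset: what is moved stays moved. The work goes in short steps, Python scripts to look and compute and a tool call to move; the robot and the scene stay as the last step left them, time stands still between calls to the robot, and variables do not carry over. Pictures are saved under pics/ and viewed, and the job is handed in when it is done.

Besides the shell and the picture viewer there is one more tool, called as name(argument=value, ...) on one line, values as JSON. drive_tool: Moves the arm, as the interface text tells. Its arguments: {"type":"object","properties":{"plan":{"type":"string"},"fingers":{"type":"number"},"squeeze":{"type":"number"}},"required":["plan"]}

```bash
ls; mkdir -p pics; python3 - <<'E'
from cell import arm, viewer, ticket
import cv2,pickle
for n in ("scene","top"):
    c=viewer.capture(n); pickle.dump(c,open(n+"0.pkl","wb"))
    cv2.imwrite(f"pics/{n}0.png",c["frame"][:,:,::-1]); print(n,c["intrinsics"].tolist(),c["R"].round(4).tolist(),c["t"])
print(arm.read_state())
E
```

```text
pics
scene [[449.75905188653434, 0.0, 318.98006883247837], [0.0, 449.75905188653434, 235.6743708887853], [0.0, 0.0, 1.0]] [[-0.5038, 0.8638, 0.0046], [0.5752, 0.3394, -0.7443], [-0.6445, -0.3723, -0.6679]] [ 382.9010554  -238.16369795 1620.41769843]
top [[484.67258250857645, 0.0, 319.8856290902162], [0.0, 484.67258250857645, 240.10884100727992], [0.0, 0.0, 1.0]] [[-0.0288, -0.9993, 0.0255], [-0.9853, 0.0241, -0.1689], [0.1681, -0.03, -0.9853]] [-113.09691605  560.80710712 1006.08760308]
{'time': 0.1, 'q': array([-1.27911374,  0.47767391,  0.02232998,  1.55630649, -0.01150499,
        1.10934066, -0.08309891]), 'dq': array([-4.96263069e-04, -2.83494882e-03, -9.82240732e-05, -1.81247691e-03,
       -1.54192398e-03, -1.82990212e-03, -5.22464214e-04]), 'joint_torque': array([ 4.77619833e-03, -5.84089565e+01,  1.54045846e+00, -2.73310411e+01,
       -5.41537406e-02,  1.31366958e-02,  5.98716724e-05]), 'tcp_pos': array([262.52483155, 621.30814024, 240.82734663]), 'orientation': array([ 0.69295294,  0.13983367,  0.69310489, -0.1409552 ]), 'wrist_force': array([-0.27776681, -0.17388502,  0.52458311]), 'torque': array([ 0.05535952,  0.04332773, -0.01716344]), 'finger_gap': 1.0007741961643943}
```

View pics/scene0.png

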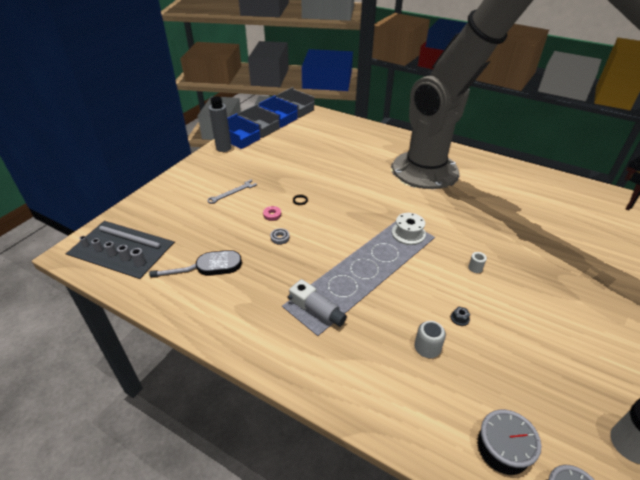

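View pics/top0.png

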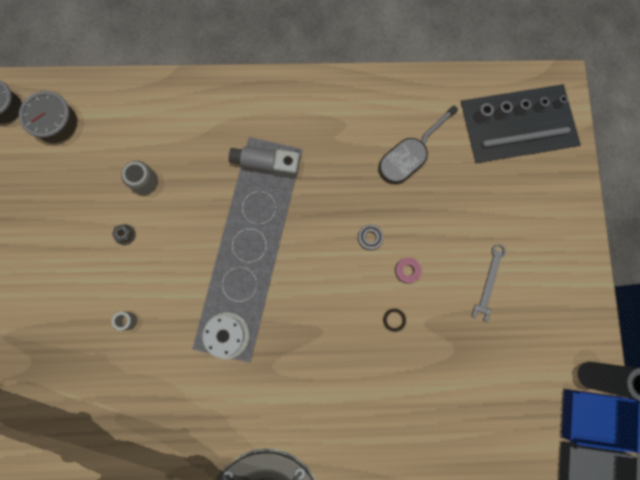

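```bash
cat > h.py <<'E'
import cv2,pickle,numpy as np
def ray(c,uv,z):
    d=np.linalg.inv(c["intrinsics"])@np.array([uv[0],uv[1],1.0]); R=c["R"];o=-R.T@c["t"];d=R.T@d
    return o+d*(z-o[2])/d[2]
def proj(c,X):
    p=c["R"]@np.array(X,float)+c["t"];p=c["intrinsics"]@p;return p[:2]/p[2]
def crop(c,u0,v0,w,h,s): 
    return cv2.resize(np.ascontiguousarray(c["frame"][v0:v0+h,u0:u0+w,::-1]),None,fx=s,fy=s,interpolation=cv2.INTER_CUBIC)
E
python3 - <<'E'
from h import *
t=pickle.load(open("top0.pkl","rb"));s=pickle.load(open("scene0.pkl","rb"))
a=[crop(t,350,218,60,60,5),crop(t,375,295,60,60,5) ,crop(t,95,210,60,60,5),crop(t,95,295,60,60,5)]
b=[crop(s,250,205,60,60,5),crop(s,275,180,60,60,5) ,crop(s,435,290,60,60,5),crop(s,450,235,60,60,5)]
cv2.imwrite("pics/parts.png",cv2.resize(np.vstack([np.hstack(a),np.hstack(b)]),(800,400)))
cv2.imwrite("pics/mat.png",crop(t,185,130,130,240,2.5))
E
```

```text
(no output)
```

View pics/parts.png

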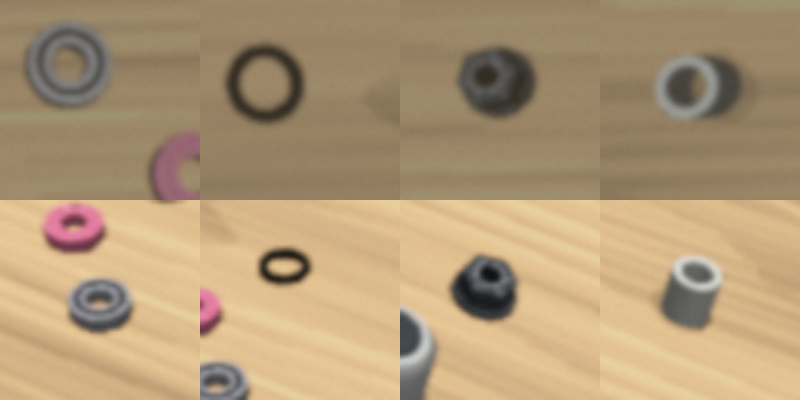

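View pics/mat.png

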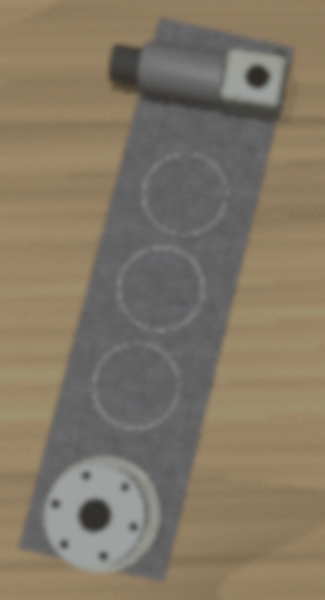

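```bash
cat > m.py <<'E'
from h import *
def blob(c,u0,v0,w,h,dbg=None,th=28,bg=None):
    im=cv2.resize(c["frame"][v0:v0+h,u0:u0+w],None,fx=6,fy=6,interpolation=cv2.INTER_CUBIC)
    lab=cv2.cvtColor(im,cv2.COLOR_RGB2LAB).astype(float)
    if bg is None: bg=np.median(lab.reshape(-1,3),0)
    d=lab-bg; d[...,0]*=.6; d=np.linalg.norm(d,axis=2)
    m=(d>th).astype(np.uint8)
    cs,_=cv2.findContours(m,cv2.RETR_EXTERNAL,cv2.CHAIN_APPROX_NONE)
    cs=[k for k in cs if cv2.contourArea(k)>600]
    k=min(cs,key=lambda k:np.hypot(*(np.array(cv2.minEnclosingCircle(k)[0])-[w*3,h*3])))
    hull=cv2.convexHull(k);M=cv2.moments(hull);cen=np.array([M['m10'],M['m01']])/M['m00']
    x,y,ww,hh=cv2.boundingRect(hull)
    if dbg: cv2.drawContours(im,[hull],-1,(255,0,0),1);cv2.imwrite(dbg,im[:,:,::-1])
    f=lambda p:(np.array(p)+.5)/6-.5+[u0,v0]
    return f(cen),f([x+ww/2,y+hh/2]),(ww/6,hh/6),im
def rings(c,cents,r=28,out=None):
    res=[]
    for cu,cv in cents:
        u0,v0=int(cu)-r,int(cv)-r
        g=cv2.cvtColor(np.ascontiguousarray(c["frame"][v0:v0+2*r,u0:u0+2*r]),cv2.COLOR_RGB2GRAY)
        res.append((u0,v0,g))
    return res
E
python3 - <<'E'
from m import *
t=pickle.load(open("top0.pkl","rb"));s=pickle.load(open("scene0.pkl","rb"))
P={"bearing":((370,238),(280,236),8),"seal":((394,320),(300,200),4),"nut":((123,233),(461,316),12),"spacer":((123,321),(478,262),23)}
ims=[]
for n,(a,b,z) in P.items():
    for c,p in((t,a),(s,b)):
        r=22 if n!="seal" else 20
        if n=="spacer": r=24
        cen,bc,wh,im=blob(c,p[0]-r,p[1]-r,2*r,2*r,f"/tmp/{n}.png"); ims.append(cv2.resize(cv2.imread(f"/tmp/{n}.png"),(200,200)))
        print(n,cen.round(1),bc.round(1),np.round(wh,1),ray(c,cen,z).round(1),ray(c,bc,z).round(1))
cv2.imwrite("pics/blobs.png",np.vstack([np.hstack(ims[0::2]),np.hstack(ims[1::2])]))
# rings
for nm,c,cs in(("top",t,[(259,208),(249,245),(239,284)]),("scene",s,[(343,286),(364,268),(385,252)])):
    for cu,cv_ in cs:
        r=22;u0,v0=cu-r,cv_-r
        g=cv2.cvtColor(np.ascontiguousarray(c["frame"][v0:v0+2*r,u0:u0+2*r]),cv2.COLOR_RGB2GRAY).astype(np.float32)
        hp=g-cv2.GaussianBlur(g,(0,0),5)
        X0=ray(c,(cu,cv_),4)
        # refine: world circle radius ~37 expected, sample pts: bright pixels mapped to plane, robust circle fit
        for it in range(4):
            ys,xs=np.where(hp>4); pts=np.array([ray(c,(x+u0,y+v0),4)[:2] for x,y in zip(xs,ys)]);w=hp[ys,xs]
            rr=np.linalg.norm(pts-X0[:2],axis=1);k=abs(rr-36)<(9 if it<2 else 5)
            A=np.c_[2*pts[k],np.ones(k.sum())];W=w[k][:,None]
            sol=np.linalg.lstsq(A*W,(pts[k]**2).sum(1)*W[:,0],rcond=None)[0]
            X0=np.r_[sol[:2],4]
        print(nm,X0.round(1),"r",round(float(np.sqrt(sol[2]+sol[:2]@sol[:2])),1),k.sum())
E
```

```text
bearing [370.7 236.1] [370.7 236.1] [20.2 19.7] [ 571.  -244.9    8. ] [ 571.1 -244.9    8. ]
bearing [279.6 236.4] [279.8 236.5] [19.5 16.5] [ 572.8 -244.8    8. ] [ 572.7 -244.     8. ]
seal [394.  319.7] [394.  319.8] [22.8 23.2] [ 382.2 -288.7    4. ] [ 381.9 -288.6    4. ]
seal [299.8 199.5] [300.1 199.5] [16.  11.5] [ 384.5 -291.9    4. ] [ 384.3 -291.1    4. ]
nut [123.8 234.1] [123.8 234.4] [22.5 20.7] [588.3 308.9  12. ] [587.6 308.9  12. ]
nut [460.2 316.3] [459.7 316.1] [20.8 20.3] [594.7 308.5  12. ] [594.8 307.2  12. ]
spacer [119.3 320.6] [119.1 320.7] [ 8.3 11.2] [397.3 307.   23. ] [397.1 307.6  23. ]
spacer [475.8 265.3] [476.  265.1] [17.8 17. ] [411.6 293.5  23. ] [410.5 293.6  23. ]
top [645.7   8.9   4. ] r 37.8 216
top [558.3  31.4   4. ] r 37.9 256
top [471.2  53.6   4. ] r 37.8 258
scene [646.4   5.6   4. ] r 37.8 170
scene [559.2  27.7   4. ] r 37.6 140
scene [471.8  50.    4. ] r 37.6 142
```

View pics/blobs.png

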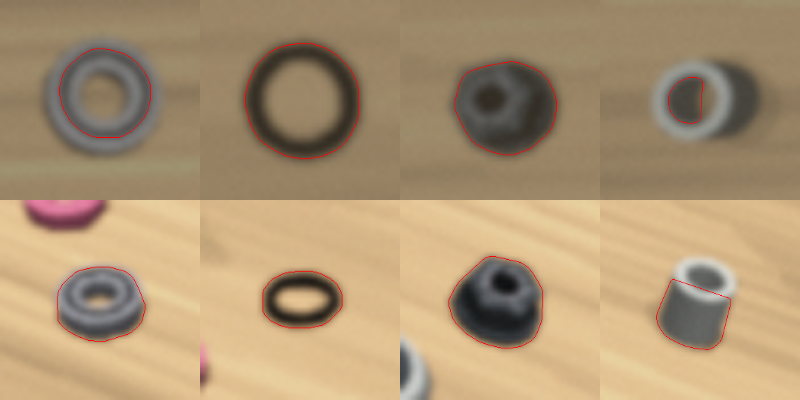

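```bash
cat >> m.py <<'E'
def gblob(c,p,r,dbg=None,th=None,roi=None):
    u0,v0=p[0]-r,p[1]-r;w=h=2*r
    im=cv2.resize(c["frame"][v0:v0+h,u0:u0+w],None,fx=6,fy=6,interpolation=cv2.INTER_CUBIC)
    b=cv2.cvtColor(im,cv2.COLOR_RGB2LAB)[...,2]
    if th is None: th,_=cv2.threshold(b,0,255,cv2.THRESH_OTSU)
    m=(b<th).astype(np.uint8)
    cs,_=cv2.findContours(m,cv2.RETR_EXTERNAL,cv2.CHAIN_APPROX_NONE)
    k=min([k for k in cs if cv2.contourArea(k)>1200],key=lambda k:np.hypot(*(np.array(cv2.minEnclosingCircle(k)[0])-[w*3,h*3])))
    hull=cv2.convexHull(k);M=cv2.moments(hull);cen=np.array([M['m10'],M['m01']])/M['m00']
    x,y,ww,hh=cv2.boundingRect(hull)
    if dbg: cv2.drawContours(im,[hull],-1,(255,0,0),1);cv2.imwrite(dbg,im[:,:,::-1])
    f=lambda p:(np.array(p)+.5)/6-.5+[u0,v0]
    return f(cen),f([x+ww/2,y+hh/2]),(ww/6,hh/6),th
E
python3 - <<'E'
from m import *
t=pickle.load(open("top0.pkl","rb"));s=pickle.load(open("scene0.pkl","rb"))
P={"bearing":((370,238),(280,236),8),"seal":((394,320),(300,200),4),"nut":((123,233),(461,316),12),"spacer":((124,321),(478,262),23)}
ims=[]
for n,(a,b,z) in P.items():
    for c,p in((t,a),(s,b)):
        r={"seal":20,"spacer":24,"bearing":20,"nut":20}[n]
        cen,bc,wh,th=gblob(c,p,r,"/tmp/a.png"); ims.append(cv2.resize(cv2.imread("/tmp/a.png"),(200,200)))
        print(n,th,cen.round(1),bc.round(1),np.round(wh,1),ray(c,cen,z).round(1),ray(c,bc,z).round(1))
cv2.imwrite("pics/blobs2.png",np.vstack([np.hstack(ims[0::2]),np.hstack(ims[1::2])]))
E
```

```text
bearing 138.0 [370.2 236.9] [370.2 236.9] [26.  25.7] [ 569.3 -243.8    8. ] [ 569.2 -243.9    8. ]
bearing 142.0 [279.5 235.8] [279.5 236. ] [19.5 16.2] [ 570.7 -246.5    8. ] [ 571.3 -246.1    8. ]
seal 143.0 [394.1 319.7] [394.  319.8] [23.5 23.8] [ 382.2 -288.9    4. ] [ 381.9 -288.6    4. ]
seal 147.0 [299.8 199.5] [300.1 199.5] [15.3 10.8] [ 384.5 -292.     4. ] [ 384.3 -291.1    4. ]
nut 140.0 [123.5 233.9] [123.4 234.2] [23.  20.7] [588.7 309.7  12. ] [588.  309.9  12. ]
nut 141.0 [460.3 316.1] [459.9 315.8] [19.7 19.2] [593.9 308.6  12. ] [593.7 307.5  12. ]
spacer 140.0 [123.7 320.7] [124.  320.8] [26.2 19.3] [396.8 297.7  23. ] [396.7 297.1  23. ]
spacer 143.0 [477. 262.] [477.2 262.2] [18.3 21.3] [397.3 292.7  23. ] [397.9 293.5  23. ]
```

View pics/blobs2.png

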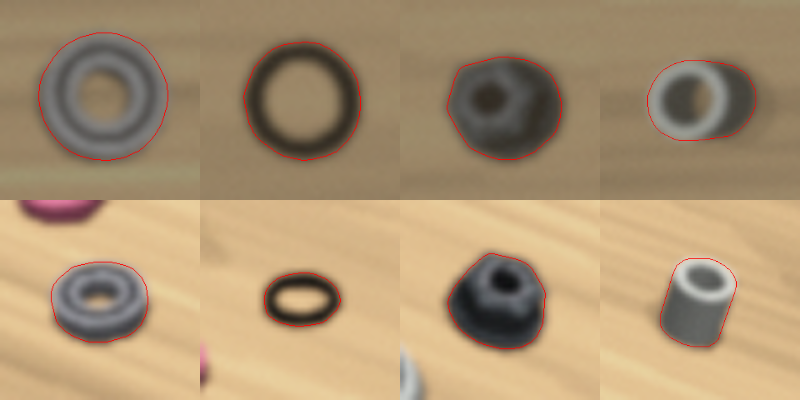

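```bash
cat > st.py <<'E'
from cell import arm,viewer,ticket
from scipy.spatial.transform import Rotation as Ro
import numpy as np,sys
s=arm.read_state();w,x,y,z=s["orientation"];R=Ro.from_quat([x,y,z,w]).as_matrix()
print(s["time"],"tcp",s["tcp_pos"].round(1),"q",s["q"].round(2),"F",s["wrist_force"].round(1),"gap",round(s["finger_gap"]*88,1))
yaw=np.degrees(np.arctan2(R[1,1],R[0,1]));print("toolx",R[:,0].round(3),"jaw yaw",yaw.round(1))
def plan(tx,ty,tz,jaw):
    p=np.array([tx,ty,tz])-s["tcp_pos"]
    # desired frame: x down, y at jaw
    j=np.radians(jaw);Y=np.array([np.cos(j),np.sin(j),0]);X=np.array([0,0,-1.]);D=np.c_[X,Y,np.cross(X,Y)]
    rv=Ro.from_matrix(D@R.T).as_rotvec()/(np.pi/2)
    print("delta mm",p.round(1),"share",(p/600).round(4),"rotshare",rv.round(4),"rotrows",np.linalg.norm(rv)*90/8.59)
if len(sys.argv)>1: plan(*map(float,sys.argv[1:5]))
E
python3 st.py 570 -245 120 -104.35; python3 st.py 570 -245 120 75.65
```

```text
0.1 tcp [262.5 621.3 240.8] q [-1.28  0.48  0.02  1.56 -0.01  1.11 -0.08] F [-0.3 -0.2  0.5] gap 88.1
toolx [-0.001 -0.002 -1.   ] jaw yaw 67.1
delta mm [ 307.5 -866.3 -120.8] share [ 0.5125 -1.4438 -0.2014] rotshare [-4.000e-04 -1.500e-03 -1.905e+00] rotrows 19.958777957036755
0.1 tcp [262.5 621.3 240.8] q [-1.28  0.48  0.02  1.56 -0.01  1.11 -0.08] F [-0.3 -0.2  0.5] gap 88.1
toolx [-0.001 -0.002 -1.   ] jaw yaw 67.1
delta mm [ 307.5 -866.3 -120.8] share [ 0.5125 -1.4438 -0.2014] rotshare [ 0.001  -0.0003  0.095 ] rotrows 0.9958778513011669
```

drive_tool(plan="0.043 -0.07 -0.005 0 0 0.0095;0.043 -0.07 -0.005 0 0 0.0095;0.043 -0.07 -0.005 0 0 0.0095;0.043 -0.07 -0.005 0 0 0.0095;0.043 -0.07 -0.005 0 0 0.0095;0.043 -0.07 -0.005 0 0 0.0095;0.043 -0.07 -0.005 0 0 0.0095;0.043 -0.07 -0.005 0 0 0.0095;0.043 -0.07 -0.005 0 0 0.0095;0.043 -0.07 -0.005 0 0 0.0095", fingers=1, squeeze=30)

```text
time: 1.1
tcp_pos: [513.7, 197.6, 206.8]
orientation: [0.7, 0.079, 0.705, -0.082]
wrist_force: [1.0, 0.2, 0.3]
finger_gap: 1.003
```

```bash
python3 st.py 570 -245 120 75.65
```

```text
1.1 tcp [513.7 197.6 206.8] q [-0.6   0.31  0.15  1.9  -0.06  0.94  0.92] F [1.  0.2 0.3] gap 88.2
toolx [-0.006 -0.002 -1.   ] jaw yaw 76.9
delta mm [  56.3 -442.6  -86.8] share [ 0.0938 -0.7377 -0.1447] rotshare [ 0.0014 -0.004  -0.0141] rotrows 0.1542976722077617
```

drive_tool(plan="0.01 -0.08 -0.015 0 0 -0.002;0.01 -0.08 -0.015 0 0 -0.002;0.01 -0.08 -0.015 0 0 -0.002;0.01 -0.08 -0.015 0 0 -0.002;0.01 -0.08 -0.015 0 0 -0.002;0.01 -0.08 -0.015 0 0 -0.002;0.01 -0.08 -0.015 0 0 -0.002;0.01 -0.08 -0.015 0 0 0;0.01 -0.08 -0.015 0 0 0;0.003 -0.018 -0.01 0 0 0;0 0 0 0 0 0")

```text
time: 2.2
tcp_pos: [567.2, -260.7, 116.0]
orientation: [0.699, 0.09, 0.704, -0.094]
wrist_force: [-0.4, 0.9, -0.1]
finger_gap: 1.001
```

```bash
python3 st.py 570 -245 23 75.65; python3 - <<'E'
from m import *
from cell import viewer
for n in("scene","top"):
    c=viewer.capture(n);cv2.imwrite(f"pics/{n}1.png",c["frame"][:,:,::-1])
    pickle.dump(c,open(n+"1.pkl","wb"))
t=pickle.load(open("top1.pkl","rb"));s=pickle.load(open("scene1.pkl","rb"))
cv2.imwrite("pics/c1.png",np.hstack([crop(t,310,170,130,130,3),crop(s,220,150,130,130,3)]))
E
```

```text
2.2 tcp [ 567.2 -260.7  116. ] q [ 0.13  0.55  0.26  1.8  -0.18  0.83  1.79] F [-0.4  0.9 -0.1] gap 88.0
toolx [-0.008 -0.004 -1.   ] jaw yaw 75.1
delta mm [  2.8  15.7 -93. ] share [ 0.0047  0.0262 -0.155 ] rotshare [ 0.0028 -0.005   0.006 ] rotrows 0.08725779759567626
```

View pics/c1.png

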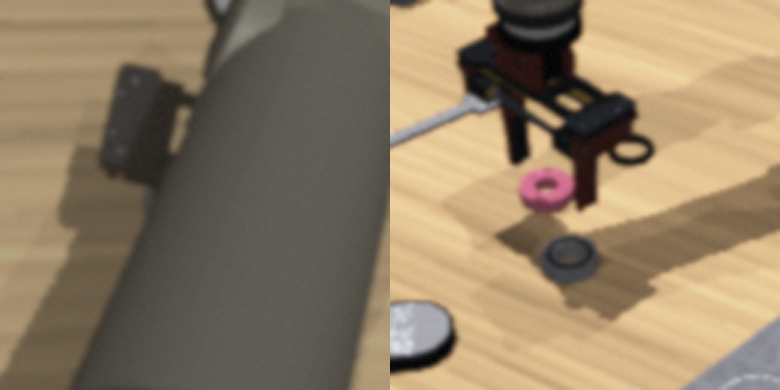

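drive_tool(plan="0.0045 0.026 0 0.003 -0.005 0.006;0 0 0 0 0 0;0 0 -0.04 0 0 0;0 0 -0.04 0 0 0;0 0 -0.03 0 0 0;0 0 0 0 0 0;0 0 0 0 0 0")

```text
time: 3.0
tcp_pos: [575.9, -225.4, 53.3]
orientation: [0.705, 0.083, 0.7, -0.077]
wrist_force: [-0.2, -0.1, 0.4]
finger_gap: 0.998
```

```bash
python3 st.py 570 -245 23 75.65; python3 - <<'E'
from m import *
from cell import viewer
s=viewer.capture("scene")
cv2.imwrite("pics/c2.png",crop(s,220,150,130,130,4))
E
```

```text
3.0 tcp [ 575.9 -225.4   53.3] q [ 0.12  0.62  0.22  1.85 -0.21  0.69  1.8 ] F [-0.2 -0.1  0.4] gap 87.8
toolx [ 0.009  0.007 -1.   ] jaw yaw 77.0
delta mm [ -5.9 -19.6 -30.3] share [-0.0098 -0.0327 -0.0505] rotshare [-0.0046  0.0056 -0.0155] rotrows 0.17965607558534213
```

View pics/c2.png

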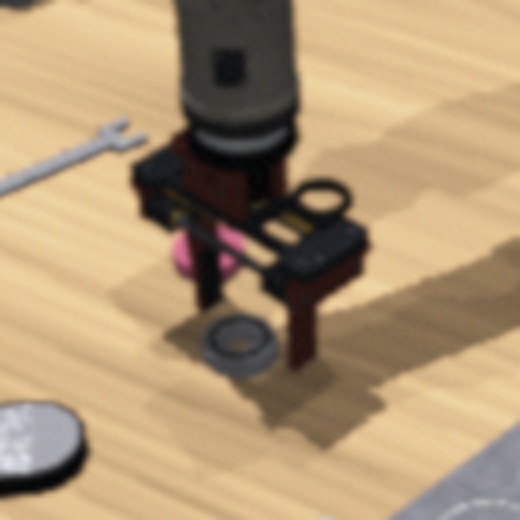

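drive_tool(plan="0 0 0 0 0 0")

```text
time: 3.15
tcp_pos: [576.5, -225.0, 54.4]
orientation: [0.706, 0.082, 0.699, -0.077]
wrist_force: [-0.2, 0.4, -0.4]
finger_gap: 1.002
```

drive_tool(plan="-0.01 -0.032 0 -0.005 0.006 -0.015")

```text
time: 3.25
tcp_pos: [572.0, -241.8, 55.3]
orientation: [0.703, 0.087, 0.701, -0.086]
wrist_force: [0.3, -1.2, 0.3]
finger_gap: 0.998
```

drive_tool(plan="0 0 0 0 0 0")

```text
time: 3.35
tcp_pos: [571.1, -246.0, 56.4]
orientation: [0.703, 0.087, 0.7, -0.089]
wrist_force: [-0.7, -0.6, -1.0]
finger_gap: 0.999
```

drive_tool(plan="0 0 0 0 0 0")

```text
time: 3.45
tcp_pos: [571.2, -246.7, 56.8]
orientation: [0.703, 0.088, 0.7, -0.089]
wrist_force: [0.5, 0.5, -0.7]
finger_gap: 1.001
```

drive_tool(plan="-0.002 0.002 -0.03 0 0 0;0 0 -0.022 0 0 0;0 0 0 0 0 0;0 0 0 0 0 0")

```text
time: 3.85
tcp_pos: [570.5, -247.1, 25.7]
orientation: [0.704, 0.088, 0.699, -0.09]
wrist_force: [-0.2, -0.1, 0.6]
finger_gap: 1.001
```

```bash
python3 st.py 570 -245 23 75.65; python3 - <<'E'
from m import *
from cell import viewer
s=viewer.capture("scene")
cv2.imwrite("pics/c3.png",crop(s,240,180,80,80,7))
E
```

```text
3.85 tcp [ 570.5 -247.1   25.7] q [ 0.15  0.66  0.22  1.85 -0.22  0.65  1.81] F [-0.2 -0.1  0.6] gap 88.1
toolx [ 0.005 -0.004 -1.   ] jaw yaw 75.5
delta mm [-0.5  2.1 -2.7] share [-0.0008  0.0036 -0.0046] rotshare [0.0024 0.0035 0.0019] rotrows 0.04914526127821143
```

View pics/c3.png

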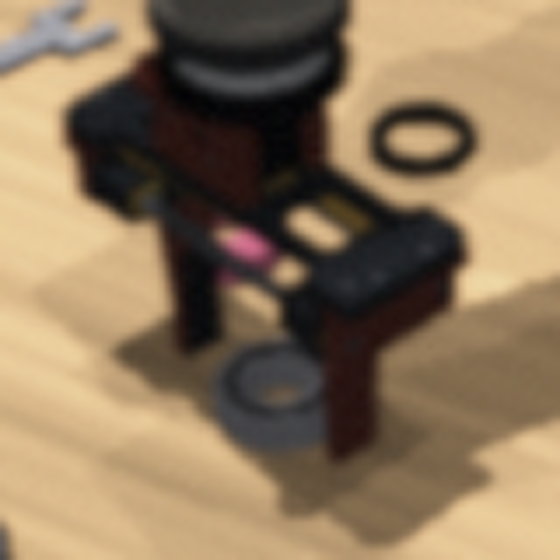

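drive_tool(plan="0 0.003 -0.004 0.0024 0.0035 0.002;0 0 0 0 0 0;0 0 0 0 0 0;0 0 0 0 0 0;0 0 0 0 0 0;0 0 0 0 0 0", fingers=-1, squeeze=25)

```text
time: 4.5
tcp_pos: [571.4, -245.3, 24.6]
orientation: [0.702, 0.088, 0.701, -0.088]
wrist_force: [-0.1, -0.7, -1.0]
finger_gap: 0.654
```

```bash
python3 st.py 471.5 51.8 40 75.65
```

```text
4.5 tcp [ 571.4 -245.3   24.6] q [ 0.15  0.67  0.22  1.84 -0.22  0.65  1.81] F [-0.1 -0.7 -1. ] gap 57.5
toolx [ 0.001 -0.    -1.   ] jaw yaw 75.7
delta mm [-99.9 297.1  15.4] share [-0.1664  0.4951  0.0257] rotshare [ 0.0002  0.0009 -0.0005] rotrows 0.010685995652254799
```

drive_tool(plan="0 0 0.06 0 0 0;-0.01 0.03 0.05 0 0 0;-0.025 0.075 0.005 0 0 0;-0.025 0.075 0 0 0 0;-0.025 0.075 0 0 0 0;-0.025 0.075 0 0 0 0;-0.025 0.075 0 0 0 0;-0.015 0.04 0 0 0 0;-0.005 0.015 0 0 0 0;0 0 0 0 0 0;0 0 0 0 0 0")

```text
time: 5.6
tcp_pos: [472.9, 36.2, 96.2]
orientation: [0.703, 0.089, 0.7, -0.09]
wrist_force: [0.1, 0.3, -0.9]
finger_gap: 0.655
```

```bash
python3 st.py 471.5 51.8 40 75.65
```

```text
5.6 tcp [472.9  36.2  96.2] q [-0.41  0.37  0.24  2.16 -0.14  0.62  1.25] F [ 0.1  0.3 -0.9] gap 57.7
toolx [ 0.004 -0.002 -1.   ] jaw yaw 75.5
delta mm [ -1.4  15.6 -56.2] share [-0.0024  0.0259 -0.0937] rotshare [0.0012 0.0024 0.002 ] rotrows 0.03506939610388414
```

drive_tool(plan="-0.002 0.024 -0.03 0.001 0.0024 0.002;0 0 -0.04 0 0 0;0 0 -0.018 0 0 0;0 0 0 0 0 0;0 0 0 0 0 0;0 0 0 0 0 0")

```text
time: 6.2
tcp_pos: [476.8, 41.6, 43.5]
orientation: [0.703, 0.093, 0.699, -0.094]
wrist_force: [-0.3, 0.1, -1.2]
finger_gap: 0.653
```

```bash
python3 st.py 471.5 51.8 28.6 75.65;  python3 - <<'E'
from m import *
from cell import viewer
s=viewer.capture("scene");t=viewer.capture("top")
cv2.imwrite("pics/c4.png",np.hstack([crop(s,320,190,120,100,4)[:, :400],crop(t,190,220,100,100,4)]))
E
```

```text
6.2 tcp [476.8  41.6  43.5] q [-0.39  0.47  0.2   2.18 -0.18  0.5   1.26] F [-0.3  0.1 -1.2] gap 57.5
toolx [ 0.005 -0.003 -1.   ] jaw yaw 74.8
delta mm [ -5.3  10.2 -14.9] share [-0.0088  0.017  -0.0248] rotshare [0.0019 0.0034 0.0095] rotrows 0.10749825713339431
```

View pics/c4.png

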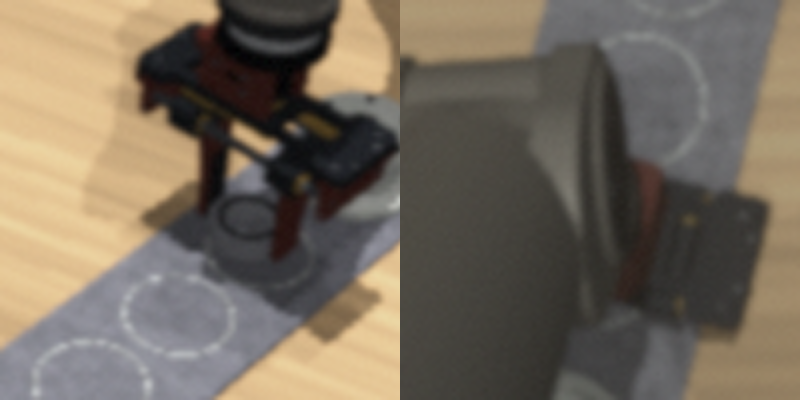

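drive_tool(plan="-0.008 0.015 -0.01 0.002 0.0034 0.009;0 0 0 0 0 0;0 0 0 0 0 0")

```text
time: 6.6
tcp_pos: [472.3, 52.3, 38.3]
orientation: [0.702, 0.088, 0.701, -0.087]
wrist_force: [-0.1, 0.5, -2.1]
finger_gap: 0.655
```

```bash
python3 st.py 471.5 51.8 28.6 75.65
```

```text
6.6 tcp [472.3  52.3  38.3] q [-0.4   0.48  0.19  2.19 -0.19  0.49  1.26] F [-0.1  0.5 -2.1] gap 57.6
toolx [ 0.002  0.002 -1.   ] jaw yaw 75.8
delta mm [-0.8 -0.5 -9.7] share [-0.0013 -0.0009 -0.0161] rotshare [-0.001   0.0014 -0.0011] rotrows 0.02141754523272564
```

drive_tool(plan="-0.001 -0.001 -0.014 -0.001 0.001 -0.001;0 0 0 0 0 0;0 0 0 0 0 0")

```text
time: 6.9
tcp_pos: [471.6, 52.0, 29.1]
orientation: [0.702, 0.088, 0.701, -0.088]
wrist_force: [-0.4, 0.1, -2.1]
finger_gap: 0.648
```

```bash
python3 st.py 471.5 51.8 28.6 75.65;  python3 - <<'E'
from m import *
from cell import viewer
s=viewer.capture("scene");pickle.dump(s,open("s5.pkl","wb"))
cv2.imwrite("pics/c5.png",crop(s,350,215,70,65,9))
E
```

```text
6.9 tcp [471.6  52.   29.1] q [-0.39  0.5   0.19  2.19 -0.19  0.47  1.26] F [-0.4  0.1 -2.1] gap 57.0
toolx [ 0. -0. -1.] jaw yaw 75.7
delta mm [-0.1 -0.2 -0.5] share [-0.0002 -0.0004 -0.0009] rotshare [ 0.      0.0003 -0.0006] rotrows 0.00671280958097338
```

View pics/c5.png

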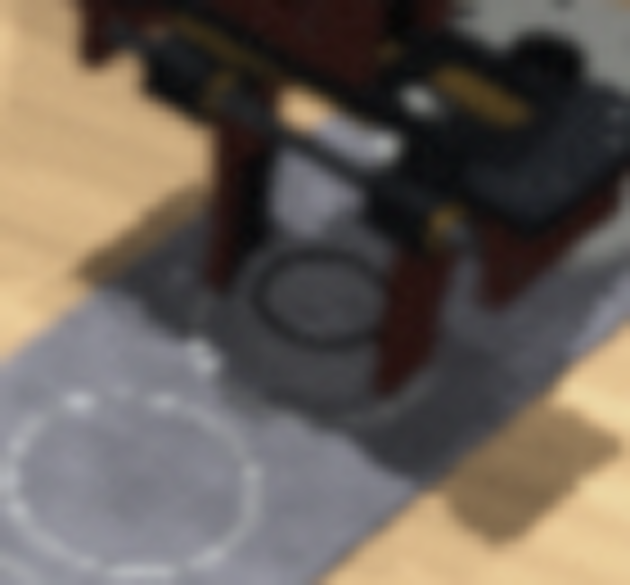

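drive_tool(plan="0 0 -0.001 0 0 0;0 0 0 0 0 0;0 0 0 0 0 0;0 0 0 0 0 0", fingers=1)

```text
time: 7.35
tcp_pos: [472.2, 51.8, 28.9]
orientation: [0.702, 0.088, 0.701, -0.088]
wrist_force: [0.7, -0.1, -0.7]
finger_gap: 0.973
```

drive_tool(plan="0 0 0.04 0 0 0;0 0 0.07 0 0 0;0.02 0.03 0.05 0 0 0;0.03 0.07 0 0 0 0;0.03 0.07 0 0 0 0;0.03 0.07 0 0 0 0;0.03 0.07 0 0 0 0;0.02 0.05 0 0 0 0;0.01 0.02 0 0 0 0;0 0 0 0 0 0;0 0 0 0 0 0")

```text
time: 8.45
tcp_pos: [575.1, 288.3, 130.6]
orientation: [0.702, 0.091, 0.701, -0.089]
wrist_force: [0.4, 0.1, -0.5]
finger_gap: 1.007
```

```bash
python3 st.py 589 309 29 75.65;  python3 - <<'E'
from m import *
from cell import viewer
s=viewer.capture("scene");t=viewer.capture("top");pickle.dump((s,t),open("s6.pkl","wb"))
cv2.imwrite("pics/c6.png",np.hstack([crop(s,350,215,70,65,5),crop(t,205,250,70,65,5)]))
cv2.imwrite("pics/s6.png",s["frame"][:,:,::-1])
cv2.imwrite("pics/t6.png",t["frame"][:,:,::-1])
E
```

```text
8.45 tcp [575.1 288.3 130.6] q [-0.72  0.55  0.22  1.74 -0.15  0.86  0.88] F [ 0.4  0.1 -0.5] gap 88.6
toolx [ 0.002  0.003 -1.   ] jaw yaw 75.4
delta mm [  13.9   20.7 -101.6] share [ 0.0232  0.0346 -0.1694] rotshare [-0.0017  0.0015  0.0028] rotrows 0.03741515424198679
```

View pics/c6.png

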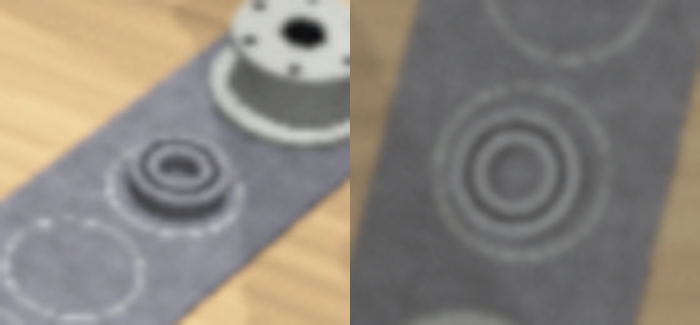

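View pics/s6.png

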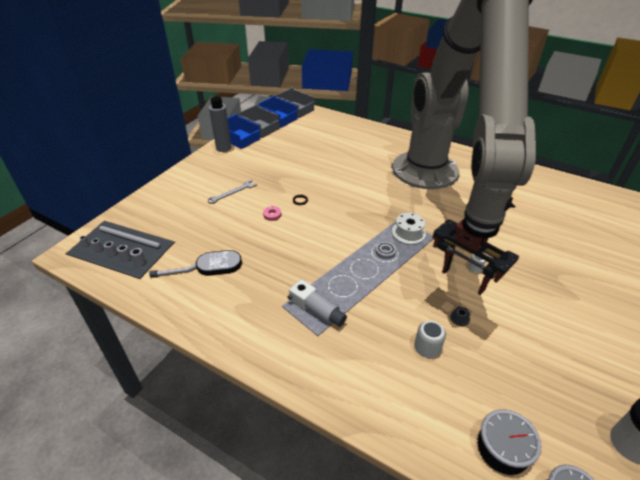

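```bash
cat >> m.py <<'E'
def circ(c,X0,z,R,tol,sign=1,th=3,sig=5):
    """weighted circle fit of bright(+1)/dark(-1) line pixels near radius R about X0 on plane z"""
    X0=np.array(X0,float)
    cu,cv_=proj(c,(X0[0],X0[1],z)).round().astype(int);r=int(R*0.6)+6;u0,v0=cu-r,cv_-r;S=4
    g=cv2.cvtColor(np.ascontiguousarray(c["frame"][v0:v0+2*r,u0:u0+2*r]),cv2.COLOR_RGB2GRAY).astype(np.float32)
    g=cv2.resize(g,None,fx=S,fy=S,interpolation=cv2.INTER_CUBIC)
    hp=sign*(g-cv2.GaussianBlur(g,(0,0),sig*S)); ys,xs=np.where(hp>th)
    pts=np.array([ray(c,((x+.5)/S-.5+u0,(y+.5)/S-.5+v0),z)[:2] for x,y in zip(xs,ys)]);w=hp[ys,xs]
    for it in range(6):
        rr=np.linalg.norm(pts-X0[:2],axis=1);k=abs(rr-R)<(tol*1.6 if it<3 else tol)
        A=np.c_[2*pts[k],np.ones(k.sum())];W=w[k][:,None]
        sol=np.linalg.lstsq(A*W,(pts[k]**2).sum(1)*W[:,0],rcond=None)[0];X0=sol[:2]
        R=float(np.sqrt(sol[2]+X0@X0))
    a=np.arctan2(*(pts[k]-X0).T[::-1]);cov=np.mean(np.histogram(a,24,(-np.pi,np.pi))[0]>0)
    return X0.round(1),round(R,1),round(float(cov),2)
E
python3 - <<'E'
from m import *
s,t=pickle.load(open("s6.pkl","rb"))
for n,c in(("scene",s),("top",t)):
    print(n,"ring",circ(c,(471.5,52),4,37.8,5,1,4))
    for R in (17,20): print("  seal line",circ(c,(471.5,52),20,R,4,-1,4,4))
    for R in (12,): print("  bore",circ(c,(471.5,52),20,R,4,-1,4,4))
    cen,bc,wh,th=None,None,None,None
E
```

```text
scene ring (array([471.8,  50.1]), 37.6, 1.0)
  seal line (array([470.5,  50.7]), 20.7, 0.96)
  seal line (array([470.5,  50.7]), 20.7, 0.96)
  bore (array([470.5,  51. ]), 6.7, 1.0)
top ring (array([471.1,  53.4]), 37.9, 1.0)
  seal line (array([469.4,  54.6]), 20.6, 1.0)
  seal line (array([469.4,  54.6]), 20.6, 1.0)
  bore (array([471.5,  48.6]), 16.1, 1.0)
```

```bash
python3 - <<'E'
from m import *
t=pickle.load(open("top0.pkl","rb"));s=pickle.load(open("scene0.pkl","rb"))
for n,c in(("scene",s),("top",t)):
    p=proj(c,(589,309,24));r=6;S=8
    u0,v0=int(p[0])-r,int(p[1])-r
    g=cv2.cvtColor(np.ascontiguousarray(c["frame"][v0:v0+2*r+1,u0:u0+2*r+1]),cv2.COLOR_RGB2GRAY);g=cv2.resize(g,None,fx=S,fy=S,interpolation=cv2.INTER_CUBIC)
    m=cv2.morphologyEx((g<np.percentile(g,30)).astype(np.uint8),cv2.MORPH_OPEN,np.ones((5,5)))
    N,l,st,ce=cv2.connectedComponentsWithStats(m)
    for i in range(1,N): 
        if st[i,4]>200: print(n,p.round(1),st[i,4],ray(c,(ce[i]+.5)/S-.5+[u0,v0],24).round(1))
a=crop(t,103,213,40,40,10);b=crop(s,441,296,40,40,10);cv2.imwrite("pics/nut.png",np.hstack([a,b]))
E
```

```text
scene [462.1 311.7] 1892 [589.9 307.8  24. ]
scene [462.1 311.7] 853 [607.6 304.4  24. ]
scene [462.1 311.7] 425 [596.6 323.9  24. ]
top [121.8 232.8] 450 [602.  299.4  24. ]
top [121.8 232.8] 2429 [590.2 312.3  24. ]
top [121.8 232.8] 281 [580.3 297.3  24. ]
```

View pics/nut.png

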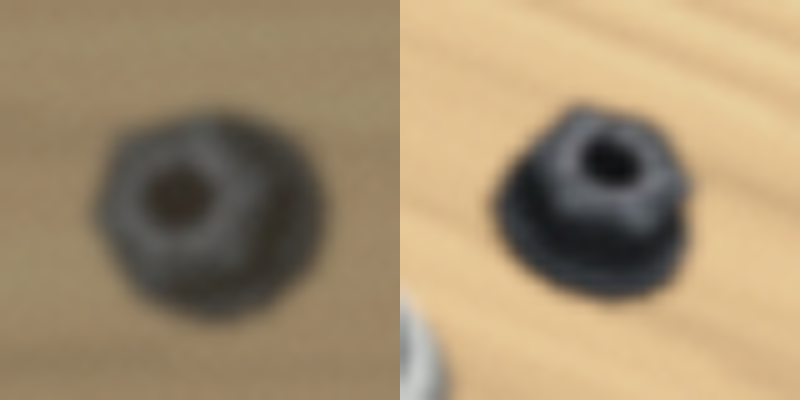

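```bash
python3 - <<'E'
from m import *
t=pickle.load(open("top0.pkl","rb"));s=pickle.load(open("scene0.pkl","rb"))
for c,ctr,ps in((s,(589.9,307.8),[(459,306.3),(470,314.5),(454.3,312.5),(465.5,308)]),(t,(590.2,312.3),[(112.8,234.2),(115.3,225.8),(122.8,224),(127.8,238)])):
    for p in ps:
        X=ray(c,p,24)[:2]-ctr; print(p,np.hypot(*X).round(1),np.degrees(np.arctan2(X[1],X[0])).round(0)%60)
# edge-profile: radial extents of bright hex top in a rectified patch
for n,c,ctr in(("s",s,(589.9,307.8)),("t",t,(590.2,312.3))):
    S=8;N=64*S//1
    g=np.zeros((N//2,N//2,3),np.uint8)
    mm=np.array([[ (i/ (N/2)-.5)*64 for i in range(N//2)]])
    mx=np.zeros((N//2,N//2),np.float32);my=mx.copy()
    for i in range(N//2):
        for j in range(N//2):
            mx[i,j],my[i,j]=proj(c,(ctr[0]-mm[0,i],ctr[1]-mm[0,j],24))
    im=cv2.remap(c["frame"],mx,my,cv2.INTER_CUBIC); im=cv2.convertScaleAbs(im,alpha=1.8)
    cv2.imwrite(f"pics/hex_{n}.png",im[:,:,::-1])
cv2.imwrite("pics/hex.png",cv2.resize(np.hstack([cv2.imread("pics/hex_s.png"),cv2.imread("pics/hex_t.png")]),(800,400)))
E
```

```text
(459, 306.3) 17.4 38.0
(470, 314.5) 20.6 36.0
(454.3, 312.5) 18.5 7.0
(465.5, 308) 17.4 43.0
(112.8, 234.2) 16.7 43.0
(115.3, 225.8) 18.9 38.0
(122.8, 224) 19.2 46.0
(127.8, 238) 21.4 52.0
```

View pics/hex.png

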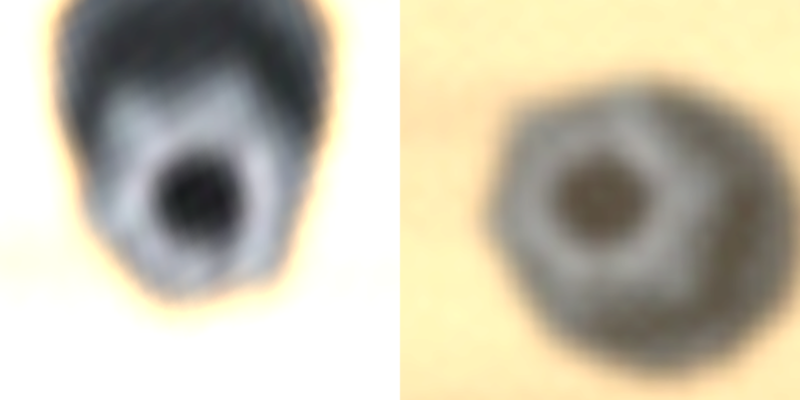

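drive_tool(plan="0.023 0.033 -0.05 0 0 0;0 0 -0.04 0 0 0;0 0 -0.02 0 0 0;0 0 0 0 0 0;0 0 0 0 0 0")

```text
time: 9.05
tcp_pos: [590.1, 300.7, 65.5]
orientation: [0.702, 0.094, 0.7, -0.092]
wrist_force: [1.2, 0.3, 1.4]
finger_gap: 0.995
```

```bash
python3 st.py 590 310 29 73
```

```text
9.05 tcp [590.1 300.7  65.5] q [-0.71  0.66  0.2   1.73 -0.17  0.77  0.88] F [1.2 0.3 1.4] gap 87.6
toolx [ 0.004  0.001 -1.   ] jaw yaw 74.9
delta mm [ -0.1   9.3 -36.5] share [-0.0002  0.0155 -0.0609] rotshare [-0.0009  0.0027 -0.0206] rotrows 0.21766323546112495
```

drive_tool(plan="0 0.014 -0.02 -0.001 0.003 -0.02;0 0 -0.035 0 0 0;0 0 0 0 0 0;0 0 0 0 0 0")

```text
time: 9.45
tcp_pos: [593.0, 308.2, 37.8]
orientation: [0.701, 0.107, 0.697, -0.104]
wrist_force: [0.3, 0.5, 0.3]
finger_gap: 1.001
```

```bash
python3 st.py 590 310 29 73; python3 - <<'E'
from m import *
from cell import viewer
s=viewer.capture("scene")
cv2.imwrite("pics/c7.png",crop(s,420,250,90,90,6))
E
```

```text
9.45 tcp [593.  308.2  37.8] q [-0.71  0.7   0.2   1.72 -0.19  0.73  0.85] F [0.3 0.5 0.3] gap 88.1
toolx [ 0.005  0.003 -1.   ] jaw yaw 72.8
delta mm [-3.   1.8 -8.8] share [-0.005   0.003  -0.0146] rotshare [-0.0019  0.0035  0.0023] rotrows 0.047764552889505874
```

View pics/c7.png

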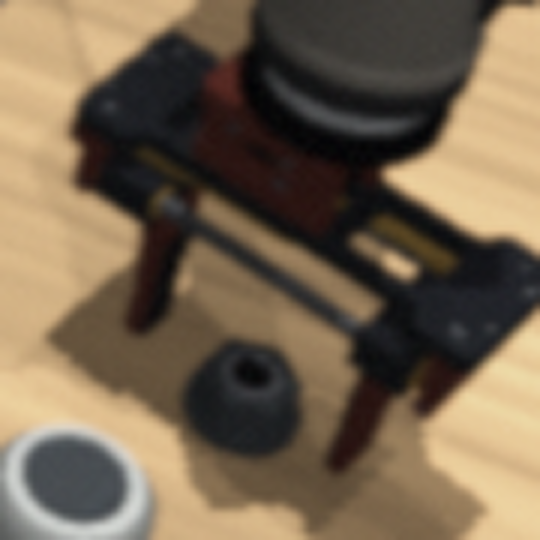

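drive_tool(plan="-0.0045 0.003 -0.013 -0.002 0.003 0.002;0 0 0 0 0 0;0 0 0 0 0 0")

```text
time: 9.8
tcp_pos: [591.2, 310.2, 32.1]
orientation: [0.7, 0.105, 0.698, -0.104]
wrist_force: [-0.1, 0.6, 0.2]
finger_gap: 0.998
```

```bash
python3 st.py 590 310 29 73
```

```text
9.8 tcp [591.2 310.2  32.1] q [-0.71  0.71  0.2   1.72 -0.19  0.72  0.85] F [-0.1  0.6  0.2] gap 87.9
toolx [ 0.003  0.001 -1.   ] jaw yaw 73.0
delta mm [-1.2 -0.2 -3.1] share [-0.0021 -0.0003 -0.0052] rotshare [-0.0008  0.002   0.0004] rotrows 0.02281442688837595
```

drive_tool(plan="-0.002 0 -0.006 0 0.002 0;0 0 0 0 0 0;0 0 0 0 0 0;0 0 0 0 0 0;0 0 0 0 0 0;0 0 0 0 0 0;0 0 0 0 0 0", fingers=-1, squeeze=25)

```text
time: 10.5
tcp_pos: [590.2, 310.3, 28.7]
orientation: [0.699, 0.105, 0.699, -0.104]
wrist_force: [0.4, 0.4, 0.0]
finger_gap: 0.407
```

```bash
python3 st.py 646 7.2 110 75.65
```

```text
10.5 tcp [590.2 310.3  28.7] q [-0.71  0.71  0.19  1.72 -0.19  0.72  0.85] F [0.4 0.4 0. ] gap 35.8
toolx [ 0.     0.001 -1.   ] jaw yaw 73.0
delta mm [  55.8 -303.1   81.3] share [ 0.0931 -0.5051  0.1355] rotshare [-0.0009  0.0001  0.0298] rotrows 0.3128022896669465
```

drive_tool(plan="0 0 0.06 0 0 0;0.01 -0.04 0.05 0 0 0;0.014 -0.076 0.005 0 0 0;0.014 -0.076 0 0 0 0;0.014 -0.076 0 0 0 0;0.014 -0.076 0 0 0 0;0.014 -0.076 0 0 0 0;0.01 -0.045 0 0 0 0;0.005 -0.02 0 0 0 0;0 0 0 0 0 0;0 0 0 0 0 0;0 0 0 0 0 0")

```text
time: 11.7
tcp_pos: [644.2, 14.7, 99.3]
orientation: [0.699, 0.103, 0.7, -0.1]
wrist_force: [-0.4, -0.1, -1.7]
finger_gap: 0.408
```

```bash
python3 st.py 646 7.2 32.7 75
```

```text
11.7 tcp [644.2  14.7  99.3] q [-0.28  0.59  0.22  1.76 -0.18  0.81  1.31] F [-0.4 -0.1 -1.7] gap 35.9
toolx [-0.001  0.004 -1.   ] jaw yaw 73.5
delta mm [  1.8  -7.5 -66.6] share [ 0.003  -0.0126 -0.111 ] rotshare [-0.0023 -0.001   0.0169] rotrows 0.17852626783595907
```

drive_tool(plan="0 -0.011 -0.03 0 0 0.017;0 0 -0.04 0 0 0;0 0 -0.018 0 0 0;0 0 0 0 0 0;0 0 0 0 0 0;0 0 0 0 0 0")

```text
time: 12.3
tcp_pos: [644.7, 20.9, 46.4]
orientation: [0.701, 0.09, 0.702, -0.083]
wrist_force: [-0.9, -0.9, -1.0]
finger_gap: 0.406
```

```bash
python3 st.py 646 7.2 32.7 75
```

```text
12.3 tcp [644.7  20.9  46.4] q [-0.26  0.66  0.19  1.78 -0.19  0.72  1.36] F [-0.9 -0.9 -1. ] gap 35.7
toolx [-0.     0.009 -1.   ] jaw yaw 75.9
delta mm [  1.3 -13.7 -13.7] share [ 0.0022 -0.0228 -0.0228] rotshare [-0.0059 -0.     -0.0103] rotrows 0.12469157380194867
```

drive_tool(plan="0.002 -0.021 -0.006 -0.006 0 -0.005;0 0 0 0 0 0;0 0 0 0 0 0;0 0 0 0 0 0")

```text
time: 12.7
tcp_pos: [647.5, 6.7, 44.9]
orientation: [0.703, 0.09, 0.7, -0.09]
wrist_force: [-0.6, 0.0, -1.5]
finger_gap: 0.408
```

```bash
python3 st.py 646 7.2 32.7 75;python3 - <<'E'
from m import *
from cell import viewer
s=viewer.capture("scene")
cv2.imwrite("pics/c8.png",crop(s,300,235,90,80,7))
E
```

```text
12.7 tcp [647.5   6.7  44.9] q [-0.25  0.67  0.2   1.77 -0.18  0.72  1.36] F [-0.6  0.  -1.5] gap 35.9
toolx [ 0.004 -0.001 -1.   ] jaw yaw 75.4
delta mm [ -1.5   0.5 -12.2] share [-0.0026  0.0008 -0.0203] rotshare [ 0.0007  0.0023 -0.0044] rotrows 0.05315693042189024
```

View pics/c8.png

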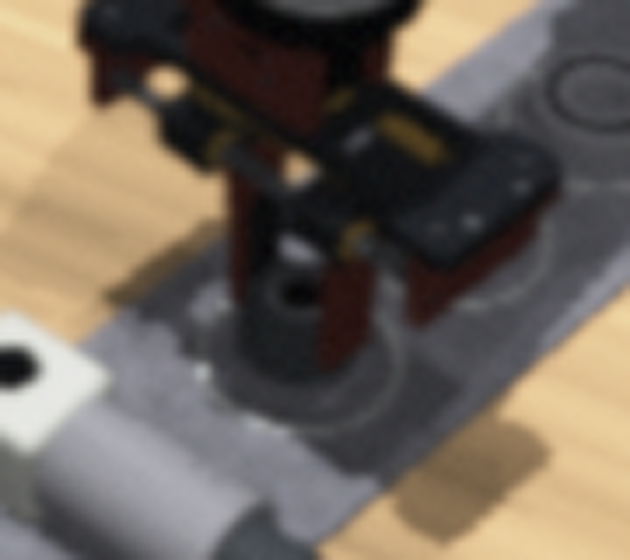

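drive_tool(plan="-0.002 0 -0.017 0 0.002 0;0 0 0 0 0 0;0 0 0 0 0 0")

```text
time: 13.05
tcp_pos: [646.3, 7.1, 33.8]
orientation: [0.702, 0.09, 0.701, -0.09]
wrist_force: [0.8, 0.4, -0.6]
finger_gap: 0.408
```

```bash
python3 st.py 646 7.2 32.7 75
```

```text
13.05 tcp [646.3   7.1  33.8] q [-0.25  0.68  0.19  1.78 -0.19  0.7   1.37] F [ 0.8  0.4 -0.6] gap 35.9
toolx [ 0.    -0.001 -1.   ] jaw yaw 75.4
delta mm [-0.3  0.1 -1.1] share [-0.0005  0.0001 -0.0019] rotshare [ 0.0004  0.0003 -0.0046] rotrows 0.048963072418209165
```

drive_tool(plan="0 0 -0.0015 0 0 0;0 0 0 0 0 0;0 0 0 0 0 0;0 0 0 0 0 0;0 0 0 0 0 0", fingers=1)

```text
time: 13.55
tcp_pos: [646.7, 7.4, 33.2]
orientation: [0.702, 0.09, 0.701, -0.09]
wrist_force: [0.4, -0.5, -0.3]
finger_gap: 0.822
```

drive_tool(plan="0 0 0.04 0 0 0;0 0 0.07 0 0 0;-0.02 0.03 0.03 0 0 0;-0.05 0.06 0 0 0 0;-0.05 0.06 0 0 0 0;-0.05 0.06 0 0 0 0;-0.05 0.06 0 0 0 0;-0.05 0.06 0 0 0 0;-0.05 0.06 0 0 0 0;-0.04 0.045 0 0 0 0;-0.02 0.02 0 0 0 0;0 0 0 0 0 0;0 0 0 0 0 0;0 0 0 0 0 0")

```text
time: 14.95
tcp_pos: [411.4, 286.2, 123.9]
orientation: [0.705, 0.092, 0.698, -0.09]
wrist_force: [-0.5, 0.5, 0.1]
finger_gap: 1.006
```

```bash
python3 st.py 397 295.5 28 75.65;  python3 - <<'E'
from m import *
from cell import viewer
s=viewer.capture("scene");t=viewer.capture("top");pickle.dump((s,t),open("s9.pkl","wb"))
for n,c in(("scene",s),("top",t)):
    print(n,"ring",circ(c,(646,7.2),4,37.8,5,1,4))
    p=proj(c,(646,7.2,28));r=8;S=8
    u0,v0=int(p[0])-r,int(p[1])-r
    g=cv2.cvtColor(np.ascontiguousarray(c["frame"][v0:v0+2*r+1,u0:u0+2*r+1]),cv2.COLOR_RGB2GRAY);g=cv2.resize(g,None,fx=S,fy=S,interpolation=cv2.INTER_CUBIC)
    m=cv2.morphologyEx((g<np.percentile(g,20)).astype(np.uint8),cv2.MORPH_OPEN,np.ones((5,5)))
    N,l,st,ce=cv2.connectedComponentsWithStats(m)
    for i in range(1,N): 
        if st[i,4]>200: print(n,p.round(1),st[i,4],ray(c,(ce[i]+.5)/S-.5+[u0,v0],28).round(1))
cv2.imwrite("pics/c9.png",np.hstack([crop(s,310,240,110,80,4)[:,:400],crop(t,225,175,100,80,4)]))
cv2.imwrite("pics/s9.png",s["frame"][:,:,::-1])
E
```

```text
14.95 tcp [411.4 286.2 123.9] q [-0.89  0.35  0.19  2.09 -0.09  0.7   0.67] F [-0.5  0.5  0.1] gap 88.5
toolx [ 0.01   0.002 -1.   ] jaw yaw 75.2
delta mm [-14.4   9.3 -95.9] share [-0.024   0.0155 -0.1599] rotshare [-0.0016  0.0065  0.0048] rotrows 0.08609807708569678
scene ring (array([646.4,   5.6]), 37.5, 1.0)
scene [343.2 279.4] 791 [646.4   5.5  28. ]
scene [343.2 279.4] 2869 [666.4  15.7  28. ]
top ring (array([645.9,   9. ]), 37.4, 1.0)
top [258.3 204.3] 1675 [646.5   8.9  28. ]
top [258.3 204.3] 1467 [633.   -5.9  28. ]
top [258.3 204.3] 384 [631.3  22.   28. ]
```

View pics/c9.png

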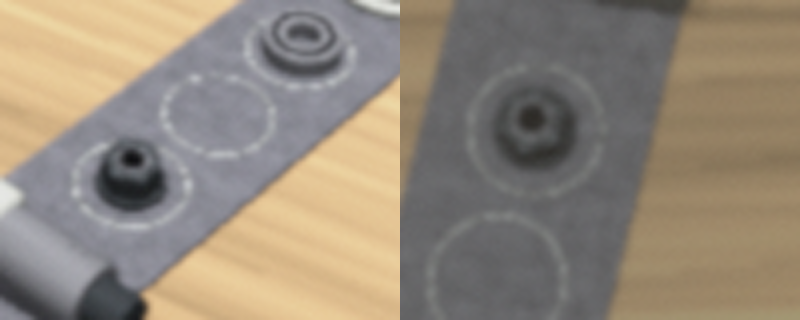

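View pics/s9.png

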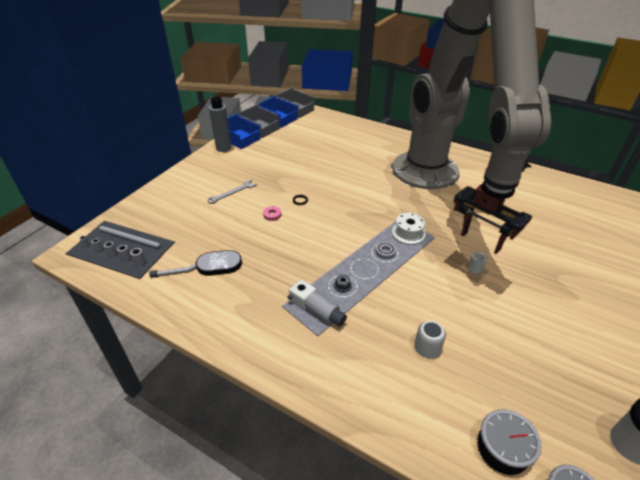

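drive_tool(plan="-0.022 0.014 -0.01 -0.002 0.006 0.004;0 0 0 0 0 0;0 0 0 0 0 0")

```text
time: 15.35
tcp_pos: [398.9, 293.0, 117.1]
orientation: [0.701, 0.09, 0.701, -0.091]
wrist_force: [0.4, 0.4, -0.4]
finger_gap: 1.0
```

```bash
python3 st.py 397 295.5 28 75.65
```

```text
15.35 tcp [398.9 293.  117.1] q [-0.91  0.36  0.18  2.1  -0.09  0.7   0.65] F [ 0.4  0.4 -0.4] gap 88.0
toolx [ 0.    -0.002 -1.   ] jaw yaw 75.3
delta mm [ -1.9   2.5 -89.1] share [-0.0032  0.0042 -0.1485] rotshare [0.0011 0.0001 0.004 ] rotrows 0.0433256197037825
```

drive_tool(plan="-0.004 0.004 -0.03 0 0 0.003;-0.002 0 -0.03 0 0 0;-0.002 0 -0.03 0 0 0;-0.002 0 -0.02 0 0 0;0 0 0 0 0 0;0 0 0 0 0 0;0 0 0 0 0 0")

```text
time: 16.05
tcp_pos: [394.4, 295.7, 50.0]
orientation: [0.702, 0.089, 0.701, -0.089]
wrist_force: [-0.1, -0.4, -0.5]
finger_gap: 1.0
```

```bash
python3 st.py 397 295.5 28 75.65
```

```text
16.05 tcp [394.4 295.7  50. ] q [-0.89  0.47  0.15  2.14 -0.13  0.54  0.67] F [-0.1 -0.4 -0.5] gap 88.0
toolx [ 0.002 -0.    -1.   ] jaw yaw 75.5
delta mm [  2.6  -0.2 -22. ] share [ 0.0044 -0.0003 -0.0367] rotshare [0.0001 0.0015 0.0017] rotrows 0.023600762454073793
```

drive_tool(plan="0.004 0 -0.034 0 0.0015 0.002;0 0 0 0 0 0;0 0 0 0 0 0")

```text
time: 16.35
tcp_pos: [398.5, 297.0, 31.9]
orientation: [0.703, 0.089, 0.701, -0.087]
wrist_force: [0.3, 0.1, -0.5]
finger_gap: 0.999
```

```bash
python3 st.py 397 295.5 28 75.65; python3 - <<'E'
from m import *
from cell import viewer
s=viewer.capture("scene")
cv2.imwrite("pics/c10.png",crop(s,440,200,90,90,6))
E
```

```text
16.35 tcp [398.5 297.   31.9] q [-0.88  0.51  0.13  2.14 -0.14  0.5   0.68] F [ 0.3  0.1 -0.5] gap 87.9
toolx [ 0.003  0.003 -1.   ] jaw yaw 75.7
delta mm [-1.5 -1.5 -3.9] share [-0.0025 -0.0025 -0.0065] rotshare [-0.0019  0.0021 -0.0001] rotrows 0.029943377696288652
```

View pics/c10.png

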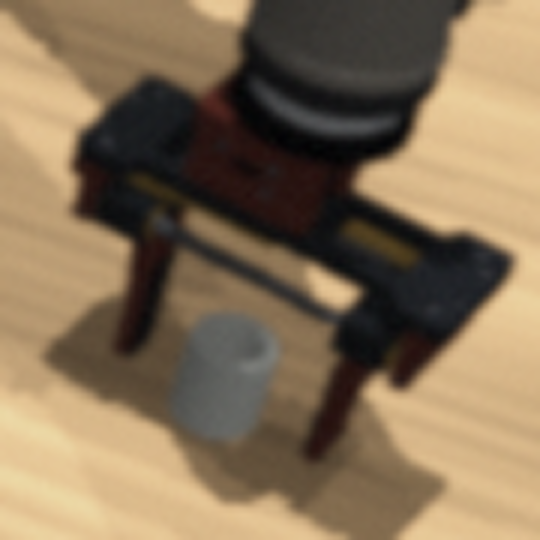

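drive_tool(plan="-0.0025 -0.0025 -0.005 -0.002 0.002 0;0 0 0 0 0 0;0 0 0 0 0 0;0 0 0 0 0 0;0 0 0 0 0 0;0 0 0 0 0 0;0 0 0 0 0 0", fingers=-1, squeeze=25)

```text
time: 17.1
tcp_pos: [397.3, 296.0, 30.8]
orientation: [0.702, 0.089, 0.701, -0.088]
wrist_force: [-0.4, -0.5, -0.6]
finger_gap: 0.458
```

```bash
python3 st.py 558.7 29.5 110 75.65
```

```text
17.1 tcp [397.3 296.   30.8] q [-0.88  0.51  0.13  2.14 -0.14  0.5   0.68] F [-0.4 -0.5 -0.6] gap 40.3
toolx [ 0.002  0.002 -1.   ] jaw yaw 75.7
delta mm [ 161.4 -266.5   79.2] share [ 0.269  -0.4442  0.132 ] rotshare [-0.001   0.0012 -0.0002] rotrows 0.01614985765163847
```

drive_tool(plan="0 0 0.06 0 0 0;0.02 -0.03 0.05 0 0 0;0.04 -0.066 0.005 0 0 0;0.04 -0.066 0 0 0 0;0.04 -0.066 0 0 0 0;0.04 -0.066 0 0 0 0;0.04 -0.066 0 0 0 0;0.025 -0.045 0 0 0 0;0.012 -0.02 0 0 0 0;0 0 0 0 0 0;0 0 0 0 0 0;0 0 0 0 0 0;0 0 0 0 0 0")

```text
time: 18.4
tcp_pos: [551.5, 37.2, 101.2]
orientation: [0.702, 0.085, 0.703, -0.083]
wrist_force: [-0.9, 0.4, -1.0]
finger_gap: 0.456
```

```bash
python3 st.py 558.7 29.5 34.8 75.65
```

```text
18.4 tcp [551.5  37.2 101.2] q [-0.34  0.46  0.21  1.98 -0.15  0.71  1.29] F [-0.9  0.4 -1. ] gap 40.1
toolx [-0.001  0.003 -1.   ] jaw yaw 76.4
delta mm [  7.2  -7.7 -66.4] share [ 0.012  -0.0128 -0.1106] rotshare [-0.0018 -0.0005 -0.0083] rotrows 0.0894070362187973
```

drive_tool(plan="0.011 -0.012 0 -0.002 0 -0.008;0 0 0 0 0 0;0 0 0 0 0 0;0 0 0 0 0 0;0 0 -0.03 0 0 0;0 0 -0.03 0 0 0;0 0 -0.025 0 0 0;0 0 0 0 0 0;0 0 0 0 0 0;0 0 0 0 0 0")

```text
time: 19.4
tcp_pos: [558.9, 33.4, 50.3]
orientation: [0.702, 0.087, 0.701, -0.086]
wrist_force: [0.5, 0.1, -0.8]
finger_gap: 0.455
```

```bash
python3 st.py 558.7 29.5 34.8 75.65;python3 - <<'E'
from m import *
from cell import viewer
s=viewer.capture("scene")
cv2.imwrite("pics/c11.png",crop(s,320,210,90,85,6))
E
```

```text
19.4 tcp [558.9  33.4  50.3] q [-0.32  0.55  0.19  1.99 -0.17  0.62  1.31] F [ 0.5  0.1 -0.8] gap 40.0
toolx [ 0.001  0.001 -1.   ] jaw yaw 75.9
delta mm [ -0.2  -3.9 -15.5] share [-0.0004 -0.0065 -0.0258] rotshare [-0.0008  0.0009 -0.0031] rotrows 0.034713433690561235
```

View pics/c11.png

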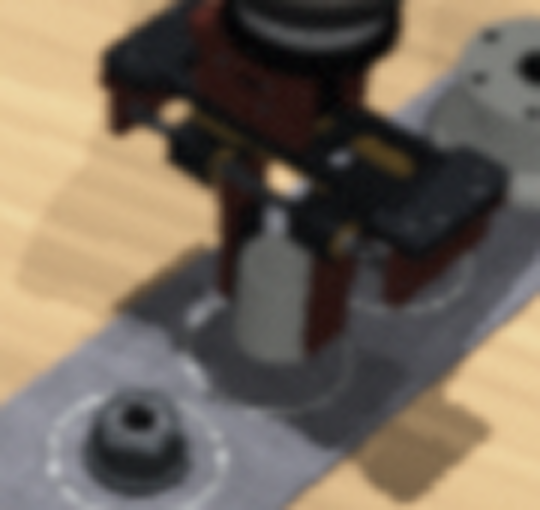

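drive_tool(plan="0 -0.006 -0.01 0 0 -0.003;0 0 -0.01 0 0 0;0 0 0 0 0 0;0 0 0 0 0 0")

```text
time: 19.85
tcp_pos: [560.2, 29.4, 39.0]
orientation: [0.703, 0.089, 0.7, -0.088]
wrist_force: [0.3, 1.0, -1.8]
finger_gap: 0.46
```

```bash
python3 st.py 558.7 29.5 34.8 75.65
```

```text
19.85 tcp [560.2  29.4  39. ] q [-0.3   0.57  0.18  1.99 -0.18  0.59  1.32] F [ 0.3  1.  -1.8] gap 40.5
toolx [ 0.005  0.002 -1.   ] jaw yaw 75.6
delta mm [-1.5  0.1 -4.2] share [-0.0026  0.0001 -0.007 ] rotshare [-0.0011  0.003   0.0004] rotrows 0.03433691051087985
```

drive_tool(plan="-0.0025 0 -0.0065 -0.001 0.003 0;0 0 0 0 0 0;0 0 0 0 0 0")

```text
time: 20.15
tcp_pos: [558.9, 29.5, 35.0]
orientation: [0.702, 0.089, 0.701, -0.088]
wrist_force: [0.7, 0.3, -1.9]
finger_gap: 0.451
```

```bash
python3 st.py 558.7 29.5 34.8 75.65
```

```text
20.15 tcp [558.9  29.5  35. ] q [-0.31  0.58  0.18  1.99 -0.18  0.59  1.32] F [ 0.7  0.3 -1.9] gap 39.7
toolx [ 0.  0. -1.] jaw yaw 75.6
delta mm [-0.2  0.  -0.2] share [-0.0004  0.     -0.0004] rotshare [-0.0001  0.0001  0.0004] rotrows 0.004863350614015603
```

drive_tool(plan="0 0 0 0 0 0;0 0 0 0 0 0;0 0 0 0 0 0;0 0 0 0 0 0;0 0 0 0 0 0", fingers=1)

```text
time: 20.65
tcp_pos: [559.2, 29.7, 35.4]
orientation: [0.702, 0.089, 0.701, -0.088]
wrist_force: [0.4, -0.4, 0.8]
finger_gap: 0.87
```

drive_tool(plan="0 0 0.04 0 0 0;0 0 0.07 0 0 0;0 -0.02 0.04 0 0 0;-0.03 -0.07 0 0 0 0;-0.03 -0.07 0 0 0 0;-0.035 -0.07 0 0 0 0;-0.04 -0.07 0 0 0 0;-0.04 -0.07 0 0 0 0;-0.04 -0.06 0 0 0 0;-0.03 -0.05 0 0 0 0;-0.02 -0.03 0 0 0 0;0 0 0 0 0 0;0 0 0 0 0 0;0 0 0 0 0 0")

```text
time: 22.05
tcp_pos: [393.9, -284.0, 131.2]
orientation: [0.705, 0.087, 0.699, -0.087]
wrist_force: [0.3, 0.3, 0.2]
finger_gap: 1.002
```

```bash
python3 st.py 383 -290.3 80 75.65;  python3 - <<'E'
from m import *
from cell import viewer
s=viewer.capture("scene");t=viewer.capture("top");pickle.dump((s,t),open("s12.pkl","wb"))
for n,c in(("scene",s),("top",t)):
    print(n,"ring",circ(c,(558.7,29.5),4,37.8,5,1,4),"top rim",circ(c,(558.7,29.5),50,16.5,4,1,4,4))
cv2.imwrite("pics/c12.png",np.hstack([crop(s,310,220,110,100,4)[:,:400],crop(t,205,185,100,100,4)]))
cv2.imwrite("pics/s12.png",s["frame"][:,:,::-1])
E
```

```text
22.05 tcp [ 393.9 -284.   131.2] q [ 0.24  0.32  0.31  2.12 -0.16  0.71  1.98] F [0.3 0.3 0.2] gap 88.2
toolx [ 0.009 -0.    -1.   ] jaw yaw 75.8
delta mm [-10.9  -6.3 -51.2] share [-0.0181 -0.0106 -0.0853] rotshare [ 0.0002  0.0055 -0.0021] rotrows 0.06127822362536536
scene ring (array([560.7,  28. ]), 36.8, 1.0) top rim (array([560.7,  28.5]), 16.9, 1.0)
top ring (array([553.9,  26.3]), 32.3, 0.96) top rim (array([559. ,  31.3]), 16.5, 1.0)
```

View pics/c12.png

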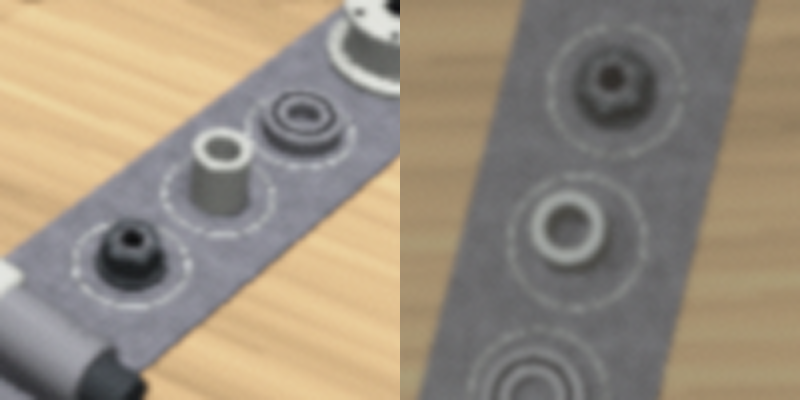

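View pics/s12.png

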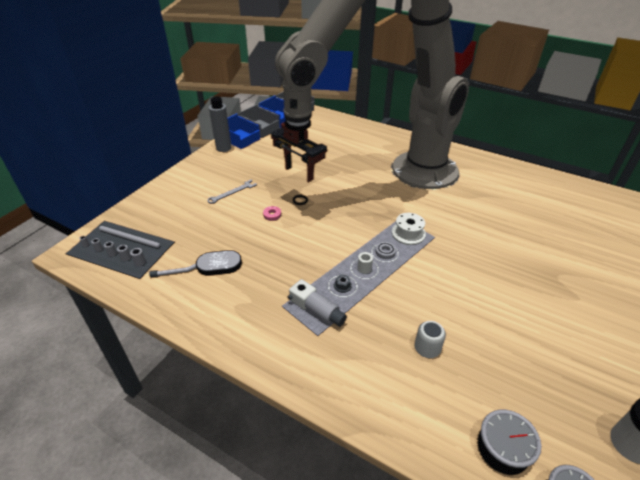

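drive_tool(plan="-0.017 -0.01 0 0 0.005 0;0 0 0 0 0 0;0 0 0 0 0 0;0 0 0 0 0 0;-0.001 0 -0.03 0 0 0;-0.001 0 -0.04 0 0 0;-0.001 0 -0.04 0 0 0;-0.001 0 -0.025 0 0 0;0 0 0 0 0 0;0 0 0 0 0 0;0 0 0 0 0 0")

```text
time: 23.25
tcp_pos: [384.8, -288.0, 49.1]
orientation: [0.704, 0.084, 0.7, -0.085]
wrist_force: [0.7, -0.5, 0.1]
finger_gap: 0.997
```

```bash
python3 st.py 383.2 -290.3 21.5 75.65
```

```text
23.25 tcp [ 384.8 -288.    49.1] q [ 0.31  0.47  0.25  2.17 -0.23  0.52  2.07] F [ 0.7 -0.5  0.1] gap 87.8
toolx [ 0.004 -0.001 -1.   ] jaw yaw 76.3
delta mm [ -1.6  -2.3 -27.6] share [-0.0027 -0.0038 -0.046 ] rotshare [ 0.0007  0.0028 -0.007 ] rotrows 0.0796602433694895
```

drive_tool(plan="-0.004 -0.004 -0.02 0.001 0.003 -0.006;-0.002 0 -0.018 0 0 0;0 0 0 0 0 0;0 0 0 0 0 0;0 0 0 0 0 0")

```text
time: 23.75
tcp_pos: [382.1, -291.3, 26.0]
orientation: [0.702, 0.088, 0.701, -0.088]
wrist_force: [1.1, -1.5, -1.2]
finger_gap: 1.002
```

```bash
python3 st.py 383.2 -290.3 21.5 75.65; python3 - <<'E'
from m import *
from cell import viewer
s=viewer.capture("scene")
cv2.imwrite("pics/c13.png",crop(s,260,150,80,75,7))
E
```

```text
23.75 tcp [ 382.1 -291.3   26. ] q [ 0.33  0.51  0.23  2.18 -0.25  0.47  2.08] F [ 1.1 -1.5 -1.2] gap 88.2
toolx [ 0.002 -0.001 -1.   ] jaw yaw 75.7
delta mm [ 1.1  1.  -4.5] share [ 0.0018  0.0017 -0.0074] rotshare [ 0.0005  0.0015 -0.0005] rotrows 0.017514710189323865
```

View pics/c13.png

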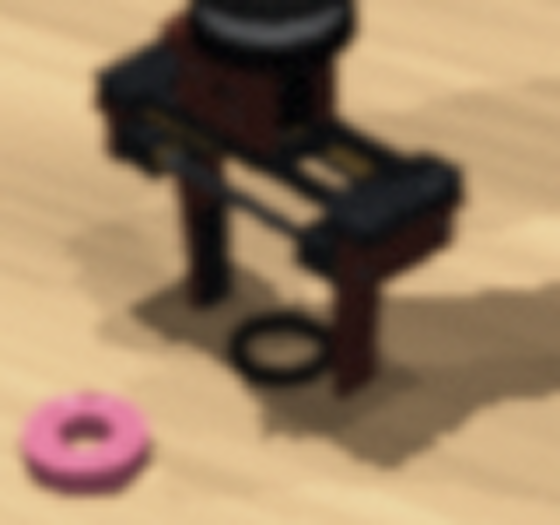

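drive_tool(plan="0.0015 0.0015 -0.0075 0 0.0015 0;0 0 0 0 0 0;0 0 0 0 0 0")

```text
time: 24.1
tcp_pos: [383.6, -290.5, 21.6]
orientation: [0.702, 0.088, 0.701, -0.088]
wrist_force: [0.3, 0.5, 0.2]
finger_gap: 1.005
```

```bash
python3 st.py 383.2 -290.3 21.5 75.65
```

```text
24.1 tcp [ 383.6 -290.5   21.6] q [ 0.33  0.52  0.23  2.18 -0.26  0.46  2.08] F [0.3 0.5 0.2] gap 88.4
toolx [ 0.001 -0.001 -1.   ] jaw yaw 75.7
delta mm [-0.4  0.2 -0.1] share [-0.0007  0.0003 -0.0002] rotshare [ 0.0009  0.0006 -0.0006] rotrows 0.012802939023195794
```

drive_tool(plan="0 0 0 0 0 0;0 0 0 0 0 0;0 0 -0.0005 0 0 0;0 0 0 0 0 0;0 0 0 0 0 0;0 0 0 0 0 0;0 0 0 0 0 0", fingers=-1, squeeze=15)

```text
time: 24.8
tcp_pos: [383.8, -290.5, 21.5]
orientation: [0.702, 0.087, 0.701, -0.088]
wrist_force: [-0.6, -0.4, 0.2]
finger_gap: 0.582
```

```bash
python3 st.py 470 52.7 110 75.65;python3 - <<'E'
from m import *
from cell import viewer
s=viewer.capture("scene")
cv2.imwrite("pics/c14.png",crop(s,260,150,80,75,7))
E
```

```text
24.8 tcp [ 383.8 -290.5   21.5] q [ 0.33  0.52  0.23  2.18 -0.26  0.46  2.08] F [-0.6 -0.4  0.2] gap 51.2
toolx [ 0.001 -0.002 -1.   ] jaw yaw 75.7
delta mm [ 86.2 343.2  88.5] share [0.1437 0.572  0.1475] rotshare [ 0.001   0.0008 -0.0007] rotrows 0.015133039670594067
```

View pics/c14.png

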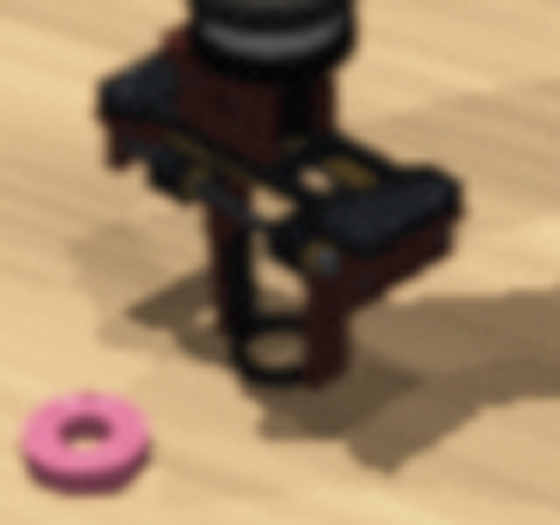

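drive_tool(plan="0 0 0.05 0 0 0;0.02 0.03 0.06 0 0 0;0.03 0.07 0.01 0 0 0;0.03 0.07 0 0 0 0;0.025 0.07 0 0 0 0;0.02 0.07 0 0 0 0;0.01 0.07 0 0 0 0;0.01 0.06 0 0 0 0;0 0.04 0 0 0 0;0 0.02 0 0 0 0;0 0 0 0 0 0;0 0 0 0 0 0;0 0 0 0 0 0;0 0 0 0 0 0")

```text
time: 26.25
tcp_pos: [472.3, 16.5, 97.5]
orientation: [0.703, 0.091, 0.699, -0.092]
wrist_force: [-0.2, 0.1, 0.5]
finger_gap: 0.579
```

```bash
python3 st.py 470 52.7 41.5 75.65
```

```text
26.25 tcp [472.3  16.5  97.5] q [-0.39  0.36  0.27  2.17 -0.15  0.62  1.3 ] F [-0.2  0.1  0.5] gap 50.9
toolx [ 0.006 -0.003 -1.   ] jaw yaw 75.2
delta mm [ -2.3  36.2 -56. ] share [-0.0039  0.0604 -0.0934] rotshare [0.0019 0.0037 0.0055] rotrows 0.07230227891371102
```

drive_tool(plan="-0.002 0.035 0 0.002 0.004 0.005;-0.002 0.02 0 0 0 0;0 0 0 0 0 0;0 0 0 0 0 0;0 0 0 0 0 0;0 0 -0.025 0 0 0;0 0 -0.025 0 0 0;0 0 -0.015 0 0 0;0 0 0 0 0 0;0 0 0 0 0 0;0 0 0 0 0 0")

```text
time: 27.35
tcp_pos: [470.7, 41.8, 58.4]
orientation: [0.702, 0.092, 0.7, -0.094]
wrist_force: [0.3, 0.4, -0.5]
finger_gap: 0.583
```

```bash
python3 st.py 470 52.7 41.5 75.65
```

```text
27.35 tcp [470.7  41.8  58.4] q [-0.42  0.44  0.23  2.19 -0.19  0.54  1.27] F [ 0.3  0.4 -0.5] gap 51.3
toolx [ 0.002 -0.003 -1.   ] jaw yaw 74.9
delta mm [ -0.7  10.9 -16.9] share [-0.0012  0.0181 -0.0282] rotshare [0.0017 0.0011 0.0084] rotrows 0.0904696447535294
```

drive_tool(plan="-0.001 0.0165 0 0.002 0.001 0.008;0 0 0 0 0 0;0 0 0 0 0 0;0 0 0 0 0 0")

```text
time: 27.75
tcp_pos: [471.1, 53.3, 59.8]
orientation: [0.702, 0.089, 0.701, -0.087]
wrist_force: [-0.1, 0.2, -1.0]
finger_gap: 0.582
```

```bash
python3 st.py 470 52.7 41.5 75.65;python3 - <<'E'
from m import *
from cell import viewer
s=viewer.capture("scene");pickle.dump(s,open("s15.pkl","wb"))
cv2.imwrite("pics/c15.png",crop(s,350,200,80,75,8))
E
```

```text
27.75 tcp [471.1  53.3  59.8] q [-0.43  0.44  0.23  2.18 -0.19  0.54  1.26] F [-0.1  0.2 -1. ] gap 51.2
toolx [ 0.003  0.002 -1.   ] jaw yaw 75.7
delta mm [ -1.1  -0.6 -18.3] share [-0.0018 -0.0011 -0.0305] rotshare [-0.0012  0.0017 -0.0008] rotrows 0.02297699313660531
```

View pics/c15.png

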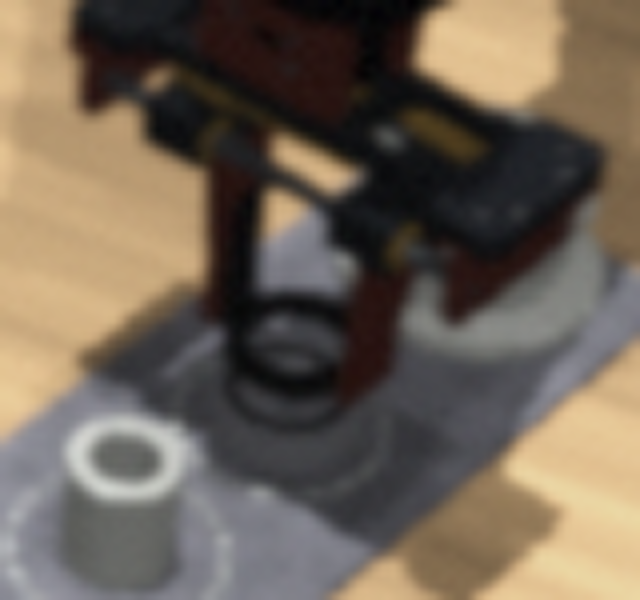

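drive_tool(plan="-0.002 -0.001 -0.012 -0.001 0.002 0;-0.001 0 -0.012 0 0 0;0 0 0 0 0 0;0 0 0 0 0 0;0 0 0 0 0 0")

```text
time: 28.3
tcp_pos: [468.6, 52.1, 43.6]
orientation: [0.701, 0.088, 0.702, -0.088]
wrist_force: [1.4, 0.6, -0.1]
finger_gap: 0.587
```

```bash
python3 st.py 470 52.7 41.5 75.65;python3 - <<'E'
from m import *
from cell import viewer
s=viewer.capture("scene");pickle.dump(s,open("s16.pkl","wb"))
cv2.imwrite("pics/c16.png",crop(s,365,220,40,40,14))
E
```

```text
28.3 tcp [468.6  52.1  43.6] q [-0.42  0.47  0.22  2.19 -0.2   0.51  1.27] F [ 1.4  0.6 -0.1] gap 51.6
toolx [-0.002 -0.    -1.   ] jaw yaw 75.7
delta mm [ 1.4  0.6 -2.1] share [ 0.0023  0.001  -0.0034] rotshare [ 0.0003 -0.0013 -0.0004] rotrows 0.014280823308055404
```

View pics/c16.png

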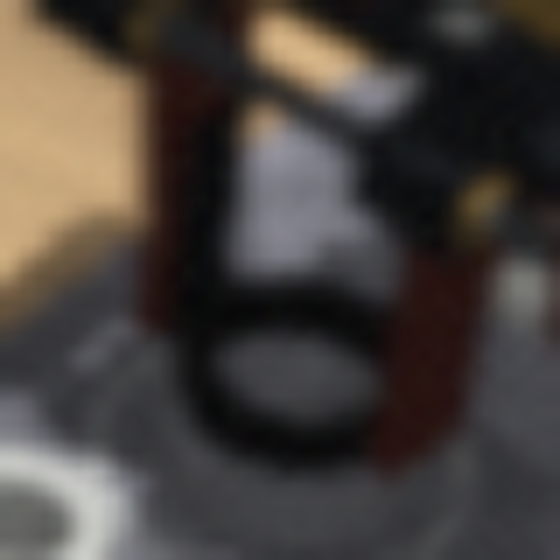

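drive_tool(plan="0.002 0.001 -0.003 0 -0.001 0;0 0 0 0 0 0;0 0 0 0 0 0")

```text
time: 28.65
tcp_pos: [470.3, 52.8, 42.0]
orientation: [0.702, 0.088, 0.701, -0.088]
wrist_force: [0.2, 0.9, 0.9]
finger_gap: 0.58
```

```bash
python3 st.py 470 52.7 41.5 75.65
```

```text
28.65 tcp [470.3  52.8  42. ] q [-0.42  0.47  0.21  2.19 -0.2   0.5   1.27] F [0.2 0.9 0.9] gap 51.0
toolx [ 0.001 -0.    -1.   ] jaw yaw 75.7
delta mm [-0.3 -0.1 -0.5] share [-0.0005 -0.0002 -0.0008] rotshare [ 0.0002  0.0004 -0.0003] rotrows 0.005523749385961152
```

Release and retreat up and away to the side.

drive_tool(plan="0 0 0 0 0 0;0 0 0 0 0 0;0 0 0 0 0 0;0 0 0 0 0 0;0 0 0 0 0 0", fingers=1)

```text
time: 29.15
tcp_pos: [470.6, 52.9, 42.3]
orientation: [0.702, 0.088, 0.701, -0.088]
wrist_force: [0.0, 0.4, -0.4]
finger_gap: 0.981
```

drive_tool(plan="0 0 0.03 0 0 0;0 0 0.06 0 0 0;0 0.02 0.05 0 0 0;0.01 0.07 0.01 0 0 0;0.01 0.07 0 0 0 0;0.01 0.07 0 0 0 0;0.01 0.07 0 0 0 0;0.01 0.04 0 0 0 0;0 0.02 0 0 0 0;0 0 0 0 0 0;0 0 0 0 0 0;0 0 0 0 0 0")

```text
time: 30.35
tcp_pos: [498.6, 272.7, 136.3]
orientation: [0.701, 0.091, 0.701, -0.091]
wrist_force: [0.0, -0.2, 0.4]
finger_gap: 1.003
```

```bash
python3 st.py;  python3 - <<'E'
from m import *
from cell import viewer
s=viewer.capture("scene");t=viewer.capture("top");pickle.dump((s,t),open("s17.pkl","wb"))
for n,c in(("scene",s),("top",t)):
    print(n,"ring",circ(c,(471.5,52),4,37.8,5,1,4),"seal",circ(c,(470.2,52.7),28,21.7,4,-1,4,5))
    print(n,"ring",circ(c,(558.7,29.5),4,37.8,4,1,4),"rim",circ(c,(558.7,29.5),50,16.5,4,1,4,4))
cv2.imwrite("pics/c17.png",np.hstack([crop(s,320,220,110,100,4)[:,:400],crop(t,195,195,100,100,4)]))
cv2.imwrite("pics/t17.png",t["frame"][:,:,::-1]);cv2.imwrite("pics/s17.png",s["frame"][:,:,::-1])
E
```

```text
30.35 tcp [498.6 272.7 136.3] q [-0.79  0.43  0.23  1.92 -0.13  0.8   0.82] F [ 0.  -0.2  0.4] gap 88.3
toolx [-0. -0. -1.] jaw yaw 75.2
scene ring (array([476. ,  48.9]), 37.6, 1.0) seal (array([474.5,  52.9]), 21.9, 1.0)
scene ring (array([559.8,  27.7]), 37.4, 1.0) rim (array([560.7,  28.5]), 16.9, 1.0)
top ring (array([471.1,  53.7]), 37.6, 1.0) seal (array([468.7,  54.7]), 22.0, 1.0)
top ring (array([558.3,  31.4]), 37.9, 1.0) rim (array([559. ,  31.3]), 16.5, 1.0)
```

View pics/c17.png

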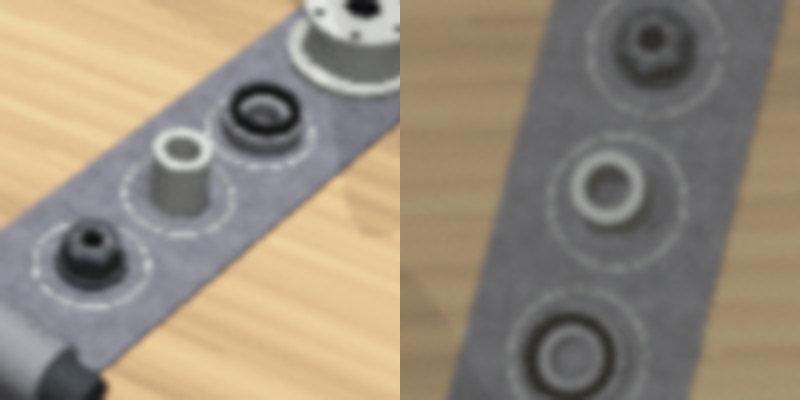

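View pics/s17.png

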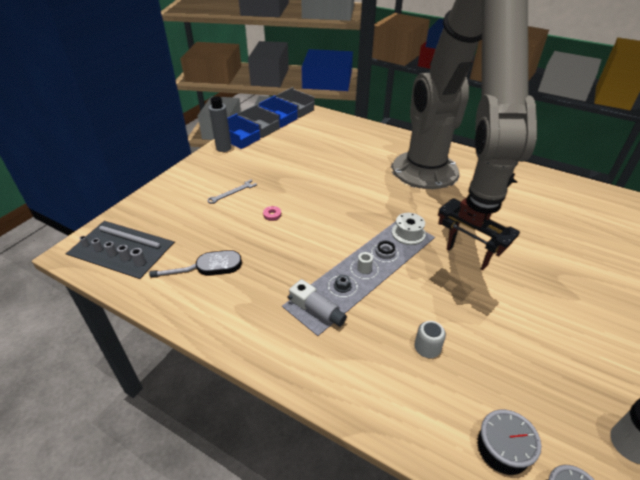

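```bash
python3 - <<'E'
from m import *
s,t=pickle.load(open("s17.pkl","rb"))
for n,c in(("scene",s),("top",t)):
    p=proj(c,(470,52.6,24)).round().astype(int);r=16;S=8;u0,v0=p-r
    g=cv2.cvtColor(np.ascontiguousarray(c["frame"][v0:v0+2*r,u0:u0+2*r]),cv2.COLOR_RGB2GRAY);g=cv2.resize(g,None,fx=S,fy=S,interpolation=cv2.INTER_CUBIC)
    for th in(45,55,65):
        cs,_=cv2.findContours((g<th).astype(np.uint8),cv2.RETR_EXTERNAL,cv2.CHAIN_APPROX_NONE);k=cv2.convexHull(max(cs,key=cv2.contourArea))
        M=cv2.moments(k);q=np.array([M['m10'],M['m01']])/M['m00'];b=np.array(cv2.boundingRect(k))
        print(n,th,ray(c,(q+.5)/S-.5+[u0,v0],24).round(1),b[2:]/S)
cv2.imwrite("pics/c18.png",np.hstack([crop(s,366,228,40,40,10),crop(t,218,265,40,40,10)]))
E
```

```text
scene 45 [471.   51.9  24. ] [16.    12.125]
scene 55 [471.   51.8  24. ] [16.5 12.5]
scene 65 [471.   51.8  24. ] [17.    13.125]Traceback (most recent call last):
  File "<stdin>", line 7, in <module>
ValueError: max() iterable argument is empty
```

```bash
python3 -c "
from cell import ticket
print(ticket.sign_off())"
```

```text
the job is handed in; nothing more can be done
None
```

I placed the parts in the order asked: bearing in the ring by the hub, nut in the ring by the fork foot, spacer upright in the middle ring, and the grease seal flat on the bearing. I handed in at about 30 s with the gripper open and clear of everything.

Last checks, with each part measured against its ring (or the bearing) in the same camera view:

| Part | Measured against | Scene camera | Top camera |
|---|---|---|---|
| Nut | its ring | under 0.5 mm | about 0.6 mm |
| Spacer | its ring | about 1.2 mm (about 1.7 mm against the starting ring position) | about 0.7 mm |
| Bearing | its ring | about 1.4 mm | about 2.1 mm |
| Seal | bearing | about 1.2 mm | about 0.7 mm |

- **Bearing offset:** the bearing is the least centred part. I left it because the offset was small. I did not re-measure it after the seal went on.
- **Camera disagreement:** the two cameras differ by about 3.5 mm in y on the same rings. I aimed at the mean of the two and judged centring within each view.
- **Failed fits:** two circle fits failed in the scene camera once the black seal was on: the seal, and the ring around the bearing. I re-measured the seal with a dark mask, which worked in the scene view but found nothing in the top view, so the top-view seal figure is from the circle fit. A first top-view fit of the spacer's ring was also bad, and repeating it later gave a good result.
- **Bystanders:** the oil filter, mirror, wrench and pink ring look unmoved by eye in the last scene picture.

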